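# Find the binding setting turntable and collar it for repair

## Robot

A 6-joint arm with a two-finger parallel gripper is mounted at the origin on the work surface. World frame = base frame: x ahead of the robot, y to its left, z up, the work surface at z = 0. Lengths are in m, angles in degrees, forces in N, time in s.
With the tool pointing down it reaches from about 0.375 to 0.975 m from the base axis. Payload 3.8 kg.
Tool frame: the origin (TCP) lies on the centre line of the jaws, within the pads' length; the fingertips stand 8 mm ahead of it and the grasp point (between the pads) lies 11 mm behind it; x points along the fingers, y is the direction in which the jaws open and shut, and the axes are right-handed (so a half turn about x gives the same grasp; the last joint's range is limited). The gripper opens to 85 mm and grips with 20 to 120 N. Pads are 22 mm wide; open, the fingers measure 114 mm over their backs; the gripper's body (76 mm by 85 mm) begins 54 mm behind the grasp point. The pads swing forward as they close: fully open they stand 13 mm farther back than shut.
Start: joints at [66.469, 15.12, 91.902, -0, 72.978, -2.114], TCP at [0.246, 0.628, 0.209] pointing down, gripper open.
Joint ranges: [-150.88, 150.88], [-54.13, 125.18], [17.81, 147.31], [-75.09, 255.09], [0, 152.58], [-146.25, 146.25]. Speed limits (degrees/s): [147.25, 147.25, 180, 180, 180, 180].

## Interface

Orientations are given as a 3x3 rotation matrix whose columns are the frame's x, y, z axes.
In Python, from workcell import env gives the robot as it stands. The module is installed in compiled form; this text tells all that it offers.
- The arm moves only by the tool play_rows, never from a script. Its argument "deltas" is a list of rows, each an object of numbers: "tx", "ty", "tz": the shift along the tool's x, y, z scaled (see below); "wx", "wy", "wz": the turn, a rotation vector about the tool's x, y, z scaled (see below). A call has 1 to 20 rows; each row is the pose to reach, as a shift and turn from the pose commanded when the call began, along the tool's axes at that moment, turning the shorter way round; what a row does not reach only later rows make up. The controller multiplies each number of a shift by 150 mm and each number of a turn by 2 pi rad. A row lasts 1/8 s, in which the tool goes at most 62.5 mm and 10.7 degrees, less where a joint would pass 70% of its speed; a pose out of reach is approached as far as the arm can. A call with a number of a shift or a turn outside -1 to 1 is refused whole. A call with a gripper value outside its range is refused whole. "claw" is the opening, from 0 (shut) to 1 (fully open), set as the call begins (left out, the last holds). The fingers move at their own pace and stop on an object; "squeeze" is the grip in N (left out, the last holds). Time passes only in rows, so rows that repeat a pose let the fingers close. It gives the time, the measured TCP pose, the force and the opening at its end, in the units of the state.
- env.get_obs(): the state, without advancing time (a new reading comes with each control period).
- env.snapshot(name): name is "side" or "top" or "wrist"; returns the picture (384x512x3 uint8, red, green, blue); there is no depth.
- env.calibration(name): a dict with "fx", "fy", "cx", "cy" (pixels), "D" ([k1, k2, p1, p2, k3] as OpenCV has them; the pictures are not rectified), "position" and "rotation" of the camera in the world. Camera axes: x right, y down, z forward; pixel columns grow to the right and rows downward; lengths in m; the calibration is good to about 2 mm. A picture is of the moment at which its call begins: read the wrist's pose just before it. calibration takes no time and is no camera call; for the wrist camera it gives the pose at the moment of the call.
- env.hand_in(): hands the job in, once; it reports no verdict.
The state is a dict: "time_s": time; "joint_positions": joint angles; "qd": joint speeds; "joint_torque": joint torques, N m; "tcp_pos": TCP position; "eef_rot": TCP orientation; "ft_force": force on the tool from outside, world axes, zero at the start; "moment": the same for the moment, N m; "finger_gap": finger opening in m.
Only numpy, scipy, OpenCV 4.12 (cv2) and the standard library are available. Lean on these libraries where they do the work, as an engineer would, in place of code of your own. Each camera call takes 0.05 s, during which the arm holds its last target.

## Task

One of the three pearl-setting turntables on the bench has a binding bearing; the other two run free. Try all three first: push each wheel a gentle part turn by its black finger peg, so that the peg is left clearly away from where it began, and feel how hard it drags. Then slip the red repair collar over the spindle of the one that binds, fully down on its shoulder, and leave the jar, the pearl tray and the screwdriver alone.

Things in the scene. Friction and masses are not known exactly. Their poses are not given: they have to be found in the camera images.
- station_1: The left (+y) setting turntable: green foot 94 x 94 x 8 mm screwed to the bench, grey pedestal, aluminium wheel 100 mm across, its top face 32 mm above the bench. Origin on the wheel's axis at bench height, z up; the foot's yaw varies. Which turntable binds changes from run to run and cannot be seen. Pressing any part of it with more than 20 N damages it: push no faster than 50 mm/s.
- peg_1 (a point): Black finger peg on wheel 1: 10 mm across, 40 mm from the axis, from 32 to 56 mm above the bench; this point at 44 mm, going round with the wheel (no stops, either way). A free wheel follows a finger with under 0.5 N steady push and may coast on; the binding one needs about 4 to 9 N at the peg all the way, at any speed, and stops when let go.
- seat_1 (a point): Centre of turntable 1's fixed shoulder top, 60 mm above the bench, on the wheel's axis: a collar's underside rests here when fully down. The dark shoulder is 24 mm across, from 32 to 60 mm; the bright fixed spindle above it is 12 mm across up to 78 mm, then a 4 mm cone to 82 mm. None of it turns with the wheel.
- station_2: The middle setting turntable: green foot 94 x 94 x 8 mm screwed to the bench, grey pedestal, aluminium wheel 100 mm across, its top face 32 mm above the bench. Origin on the wheel's axis at bench height, z up; the foot's yaw varies. Which turntable binds changes from run to run and cannot be seen. Pressing any part of it with more than 20 N damages it: push no faster than 50 mm/s.
- peg_2 (a point): Black finger peg on wheel 2: 10 mm across, 40 mm from the axis, from 32 to 56 mm above the bench; this point at 44 mm, going round with the wheel (no stops, either way). A free wheel follows a finger with under 0.5 N steady push and may coast on; the binding one needs about 4 to 9 N at the peg all the way, at any speed, and stops when let go.
- seat_2 (a point): Centre of turntable 2's fixed shoulder top, 60 mm above the bench, on the wheel's axis: a collar's underside rests here when fully down. The dark shoulder is 24 mm across, from 32 to 60 mm; the bright fixed spindle above it is 12 mm across up to 78 mm, then a 4 mm cone to 82 mm. None of it turns with the wheel.
- station_3: The right (-y) setting turntable: green foot 94 x 94 x 8 mm screwed to the bench, grey pedestal, aluminium wheel 100 mm across, its top face 32 mm above the bench. Origin on the wheel's axis at bench height, z up; the foot's yaw varies. Which turntable binds changes from run to run and cannot be seen. Pressing any part of it with more than 20 N damages it: push no faster than 50 mm/s.
- peg_3 (a point): Black finger peg on wheel 3: 10 mm across, 40 mm from the axis, from 32 to 56 mm above the bench; this point at 44 mm, going round with the wheel (no stops, either way). A free wheel follows a finger with under 0.5 N steady push and may coast on; the binding one needs about 4 to 9 N at the peg all the way, at any speed, and stops when let go.
- seat_3 (a point): Centre of turntable 3's fixed shoulder top, 60 mm above the bench, on the wheel's axis: a collar's underside rests here when fully down. The dark shoulder is 24 mm across, from 32 to 60 mm; the bright fixed spindle above it is 12 mm across up to 78 mm, then a 4 mm cone to 82 mm. None of it turns with the wheel.
- collar: The red repair collar: a plain plastic ring, 36 mm outside, 16 mm bore, 20 mm tall, 60 g, lying flat on the bench beyond the turntables. Origin: the centre of its underside; z along the bore. Set it down lightly: more than 40 N on a turntable fails.
- jar: A closed jar of pearls, 60 mm across, 85 mm tall, loose; origin at the centre of its underside. Leave it alone.
- pearl_tray: A shallow loose tray of pearls, 110 x 150 x 22 mm; origin at the centre of its underside. Leave it alone.
- screwdriver: A loose screwdriver, 170 mm long, lying on the bench. Leave it alone.

How it is judged:
By the outcome, as a careful person would: the job done as asked, in the order asked, and still so for the second after the job is handed in, with the robot touching nothing.
It also fails if it takes over 70 s, if anything falls off the work surface, if the arm or the gripper's body presses on something with over 40 N, if the wrist force passes 120 N, or if a joint passes its speed limit or range.

## Working session

There is one attempt and no reset: what is moved stays moved. The work goes in short steps, Python scripts to look and compute and a tool call to move; the robot and the scene stay as the last step left them, time stands still between calls to the robot, and variables do not carry over. Pictures are saved under pics/ and viewed, and the job is handed in when it is done.

Besides the shell and the picture viewer there is one more tool, called after "Call:" by a JSON object that holds its "fn" and its "kwargs", one argument or row to a line. play_rows: Moves the arm, as the interface text tells. Shifts and turns lie within -1 to 1; 1 stands for 150 mm of shift or 2 pi rad of turn. Its arguments: {"type":"object","properties":{"deltas":{"type":"array"},"claw":{"type":"number"},"squeeze":{"type":"number"}},"required":["deltas"]}

```bash
mkdir -p pics
python3 - <<'E'
from workcell import env
import cv2,numpy as np
np.set_printoptions(precision=4,suppress=True)
for n in ("top","side","wrist"):
    c=env.calibration(n); print(n,c)
    cv2.imwrite(f"pics/{n}0.png",env.snapshot(n)[:,:,::-1])
o=env.get_obs(); print(o)
E
```

```text
top {'fx': 464.66671399302385, 'fy': 464.66671399302385, 'cx': 260.633841018694, 'cy': 195.1869754347087, 'D': array([-0.0386,  0.    ,  0.    ,  0.    ,  0.    ]), 'position': array([ 0.261 , -0.0027,  1.4217]), 'rotation': array([[-0.0255, -0.9754,  0.2189],
       [-0.9997,  0.0256, -0.0021],
       [-0.0036, -0.2189, -0.9757]])}
side {'fx': 482.17272941285717, 'fy': 482.17272941285717, 'cx': 251.06281042503096, 'cy': 185.9544368415833, 'D': array([0.0403, 0.    , 0.    , 0.    , 0.    ]), 'position': array([ 0.2553, -0.9107,  0.6473]), 'rotation': array([[ 0.9437, -0.1768,  0.2797],
       [-0.3307, -0.4745,  0.8158],
       [-0.0116, -0.8623, -0.5063]])}
wrist {'fx': 278.09276810327856, 'fy': 278.09276810327856, 'cx': 253.21907966877887, 'cy': 192.4031079926239, 'D': array([-0.0113,  0.    ,  0.    ,  0.    ,  0.    ]), 'position': array([0.1736, 0.6573, 0.3729]), 'rotation': array([[ 0.365 ,  0.8857,  0.2869],
       [ 0.931 , -0.3462, -0.1155],
       [-0.003 ,  0.3093, -0.951 ]])}
{'time_s': 0.15, 'joint_positions': array([66.4704, 15.1597, 91.9651,  0.0001, 72.9769, -2.1154]), 'qd': array([ 0.0233, -0.0943, -0.2385,  0.0682, -0.126 , -0.0537]), 'joint_torque': array([  0.0009, -51.5899, -36.7963,   0.0001,   0.008 ,  -0.    ]), 'tcp_pos': array([0.2462, 0.6278, 0.2076]), 'eef_rot': array([[-0.0007,  0.3651,  0.931 ],
       [-0.0016,  0.931 , -0.3651],
       [-1.    , -0.0018, -0.0001]]), 'ft_force': array([-0.1217,  0.4635,  0.2377]), 'moment': array([0.0396, 0.0146, 0.0013]), 'finger_gap': 0.08524211066812527}
```

View pics/top0.png

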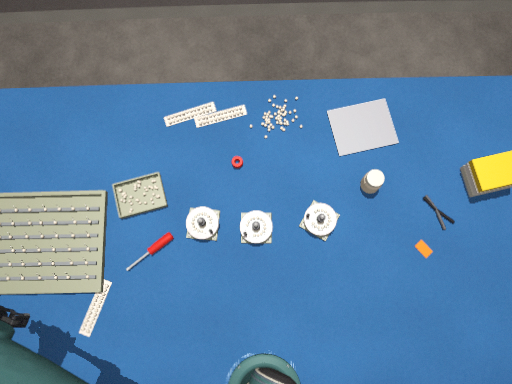

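View pics/side0.png

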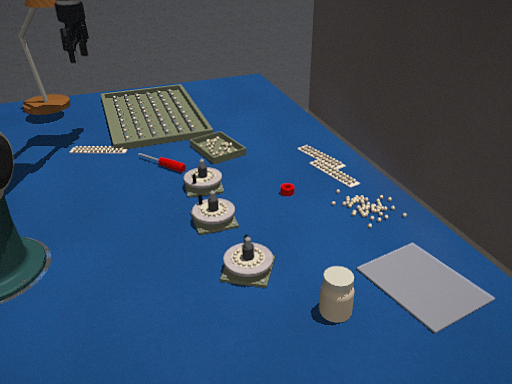

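View pics/wrist0.png

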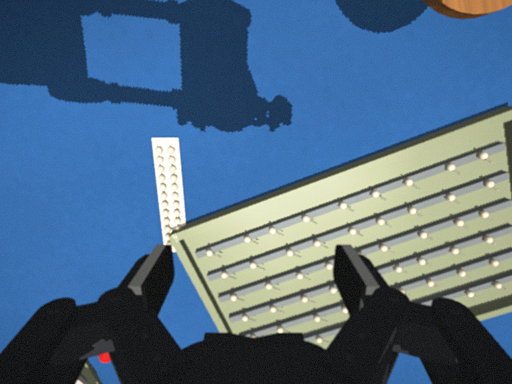

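The top view shows wheels at about (202,223), (256,227) and (320,219), the collar at (237,162), the jar at (373,182), the tray at (139,195) and the screwdriver at (150,251). I'll zoom in for accurate positions.

```bash
cat > h.py <<'E'
from workcell import env
import cv2,numpy as np
np.set_printoptions(precision=4,suppress=True)
def ray(c,u,v):
    K=np.array([[c['fx'],0,c['cx']],[0,c['fy'],c['cy']],[0,0,1]])
    p=cv2.undistortPoints(np.array([[[u,v]]],float),K,np.array(c['D']))[0,0]
    return np.array(c['position']),np.array(c['rotation'])@np.array([p[0],p[1],1.])
def plane(c,u,v,z):
    o,d=ray(c,u,v); return o+d*(z-o[2])/d[2]
def proj(c,P):
    K=np.array([[c['fx'],0,c['cx']],[0,c['fy'],c['cy']],[0,0,1]])
    R=np.array(c['rotation']).T; t=-R@np.array(c['position'])
    return cv2.projectPoints(np.array(P,float).reshape(-1,3),cv2.Rodrigues(R)[0],t,K,np.array(c['D']))[0].reshape(-1,2)
E
python3 - <<'E'
from h import *
a=cv2.imread('pics/top0.png'); c=env.calibration('top')
cv2.imwrite('pics/t1.png',cv2.resize(a[140:260,170:350],None,fx=4.4,fy=4.4,interpolation=cv2.INTER_CUBIC))
hsv=cv2.cvtColor(a,cv2.COLOR_BGR2HSV)
b=cv2.imread('pics/side0.png'); 
cv2.imwrite('pics/s1.png',cv2.resize(b[150:290,170:310],None,fx=4.2,fy=4.2,interpolation=cv2.INTER_CUBIC))
# wheel: low-saturation bright
m=((hsv[...,1]<70)&(hsv[...,2]>110)).astype(np.uint8)
n,l,s,ce=cv2.connectedComponentsWithStats(m)
for i in range(1,n):
    x,y,w,h,ar=s[i]
    if 180<ce[i][0]<345 and 195<ce[i][1]<245 and ar>200:
        cnt=cv2.findContours((l==i).astype(np.uint8),cv2.RETR_EXTERNAL,cv2.CHAIN_APPROX_NONE)[0][0]
        e=cv2.fitEllipse(cv2.convexHull(cnt)); print(s[i],e,plane(c,*e[0],0.030))
r=((hsv[...,1]>150)&((hsv[...,0]<8)|(hsv[...,0]>172))).astype(np.uint8)
n,l,s,ce=cv2.connectedComponentsWithStats(r)
for i in range(1,n):
    if s[i][4]>15: print('red',s[i],ce[i],plane(c,*ce[i],0.015))
E
```

```text
[299 200  41  41 958] ((318.303955078125, 220.5211944580078), (37.71575927734375, 42.387027740478516), 30.889663696289062) [ 0.4899 -0.1785  0.03  ]
[186 206  34  35 972] ((202.87771606445312, 223.6451873779297), (37.76788330078125, 39.70610046386719), 89.610107421875) [0.4894 0.1716 0.03  ]
[240 210  33  34 985] ((256.30133056640625, 227.3451385498047), (37.32844161987305, 40.034629821777344), 168.9391326904297) [0.4739 0.01   0.03  ]
red [232 157  11  11  79] [237.038  161.8987] [0.6861 0.066  0.015 ]
red [148 233  25  21 210] [160.081 242.9  ] [0.4359 0.3038 0.015 ]
```

View pics/t1.png

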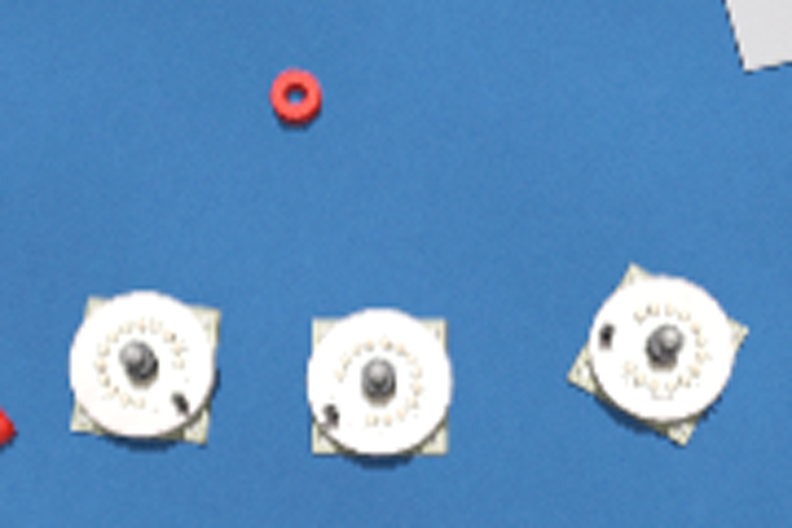

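View pics/s1.png

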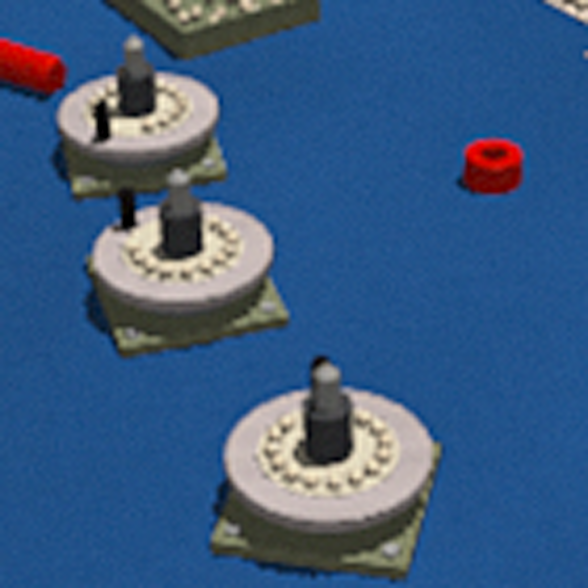

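Run:
```python
from h import *
a=cv2.imread('pics/top0.png'); c=env.calibration('top')
b=cv2.imread('pics/side0.png'); cs=env.calibration('side')
hsv=cv2.cvtColor(a,cv2.COLOR_BGR2HSV)
W={1:(186,206,36,36),2:(238,209,36,36),3:(299,200,42,42)}
pegtop={1:(180,403),2:(332,413),3:(606,336)}
for k in W:
    x,y,w,h=W[k]
    m=np.zeros(a.shape[:2],np.uint8); m[y-2:y+h+2,x-2:x+w+2]=(a[y-2:y+h+2,x-2:x+w+2].min(2)>200)
    m=cv2.morphologyEx(cv2.morphologyEx(m,cv2.MORPH_CLOSE,np.ones((7,7))),cv2.MORPH_OPEN,cv2.getStructuringElement(2,(9,9)))
    cnt=max(cv2.findContours(m,cv2.RETR_EXTERNAL,cv2.CHAIN_APPROX_NONE)[0],key=cv2.contourArea)
    e=cv2.fitEllipse(cv2.convexHull(cnt)); C=plane(c,*e[0],0.032)
    p=np.array(pegtop[k])/4.4+[170,140]; P=plane(c,*p,0.048)
    print(k,e,C,'peg',P,P[:2]-C[:2],np.hypot(*(P[:2]-C[:2])),np.degrees(np.arctan2(*(P[:2]-C[:2])[::-1])))
    # side check: where does C's tip project
    for z in (.032,.06,.082): print('  side crop',z,(proj(cs,[C[0],C[1],z])[0]-[170,150])*4.2,'top crop',(proj(c,[C[0],C[1],z])[0]-[170,140])*4.4)
    for rr in [C[:2]+40*1e-3*(P[:2]-C[:2])/np.hypot(*(P[:2]-C[:2]))]: print('  peg side crop',(proj(cs,[*rr,.056])[0]-[170,150])*4.2, (proj(cs,[*rr,.034])[0]-[170,150])*4.2)
print('collar side',(proj(cs,[.686,.066,.01])[0]-[170,150])*4.2)
```

```text
1 ((202.2473602294922, 222.85287475585938), (33.528717041015625, 35.36359405517578), 74.69241333007812) [0.4915 0.1733 0.032 ] peg [0.4619 0.1454 0.048 ] [-0.0297 -0.0279] 0.040737031404911764 -136.75007893046447
  side crop 0.032 [134.2166 110.0369] top crop [141.8884 364.5526]
  side crop 0.06 [131.3353  70.3596] top crop [136.6526 357.8823]
  side crop 0.082 [129.0201  38.5405] top crop [132.3913 352.4529]
  peg side crop [ 95.8695 104.3775] [ 98.5104 136.0454]
2 ((255.72625732421875, 226.68768310546875), (34.26178741455078, 35.30493927001953), 109.70226287841797) [0.4757 0.0116 0.032 ] peg [0.4524 0.0425 0.048 ] [-0.0232  0.0309] 0.03865530981466105 126.9531554181733
  side crop 0.032 [178.5009 248.1817] top crop [377.1955 381.4258]
  side crop 0.06 [175.854  205.4063] top crop [376.618  375.0735]
  side crop 0.082 [173.7224 171.0277] top crop [376.1478 369.9023]
  peg side crop [119.5141 191.0362] [122.1104 224.251 ]
3 ((318.7615661621094, 218.66676330566406), (32.285919189453125, 35.13727951049805), 80.87616729736328) [ 0.4952 -0.1799  0.032 ] peg [ 0.5004 -0.1452  0.048 ] [0.0052 0.0348] 0.035163443186476066 81.53544434181183
  side crop 0.032 [323.3975 445.1433] top crop [654.5509 346.1338]
  side crop 0.06 [322.467 398.474] top crop [659.4628 339.106 ]
  side crop 0.082 [321.7161 360.851 ] top crop [663.4604 333.386 ]
  peg side crop [307.9091 356.2302] [308.7754 392.1438]
collar side [488.7793 167.296 ]
```

Call:
{"fn": "play_rows", "kwargs": {
  "deltas": [
    {"ty": -0.12,"tz": 0.11,"wx": -0.01},
    {"ty": -0.3,"tz": 0.27,"wx": -0.02},
    {"ty": -0.5,"tz": 0.45,"wx": -0.035},
    {"ty": -0.7,"tz": 0.63,"wx": -0.05},
    {"ty": -0.88,"tz": 0.79,"wx": -0.0594},
    {"ty": -1,"tz": 0.9,"wx": -0.0594}
  ],
  "claw": 0,
  "squeeze": 20
}}

```text
validation failed for argument at $.de...
```

Call:
{"fn": "play_rows", "kwargs": {
  "deltas": [
    {"ty": -0.15,"tz": 0.06},
    {"ty": -0.4,"tz": 0.16},
    {"ty": -0.65,"tz": 0.25},
    {"ty": -0.88,"tz": 0.34},
    {"ty": -1,"tz": 0.39}
  ]
}}

```text
validation failed for argument at $.de...
```

Call:
{"fn": "play_rows", "kwargs": {
  "deltas": [
    {"ty": -0.15,"tz": 0.06},
    {"ty": -0.4,"tz": 0.16},
    {"ty": -0.65,"tz": 0.25},
    {"ty": -0.88,"tz": 0.34},
    {"ty": -1,"tz": 0.39},
    {"ty": -1,"tz": 0.39},
    {"ty": -1,"tz": 0.39}
  ]
}}

```text
validation failed for argument at $.de...
```

Run:
```python
from h import *
o=env.get_obs(); print(o['time_s'],o['tcp_pos'],o['eef_rot'],o['ft_force'],o['finger_gap'],o['joint_positions'])
t=o['tcp_pos'];c=env.calibration('side')
for d in (0,.008,.021): print(d,proj(c,t-[0,0,d]))
print({k:v for k,v in env.calibration('wrist').items() if k in('position','rotation')})
w=env.snapshot('wrist');s=env.snapshot('side')
cv2.imwrite('pics/w1.png',w[:,:,::-1]); cv2.imwrite('pics/s2.png',cv2.resize(s[60:200,130:290,::-1],None,fx=4,fy=4,interpolation=cv2.INTER_CUBIC))
```

```text
0.15 [0.2462 0.6278 0.2076] [[-0.0007  0.3651  0.931 ]
 [-0.0016  0.931  -0.3651]
 [-1.     -0.0018 -0.0001]] [-0.1217  0.4635  0.2377] 0.08524211066812527 [66.4704 15.1597 91.9651  0.0001 72.9769 -2.1154]
0 [[82.4131 70.9787]]
0.008 [[82.9267 73.5726]]
0.021 [[83.7542 77.7556]]
{'position': array([0.1736, 0.6574, 0.3731]), 'rotation': array([[ 0.365 ,  0.8857,  0.287 ],
       [ 0.931 , -0.3463, -0.1153],
       [-0.0027,  0.3093, -0.951 ]])}
```

View pics/w1.png

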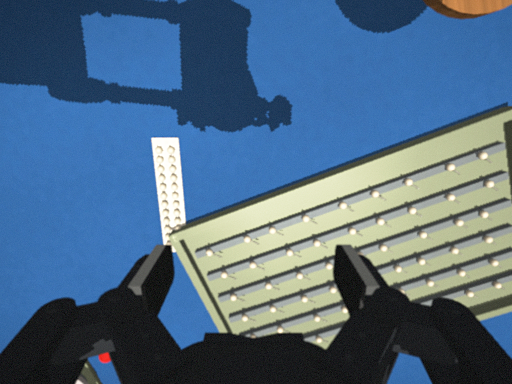

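View pics/s2.png

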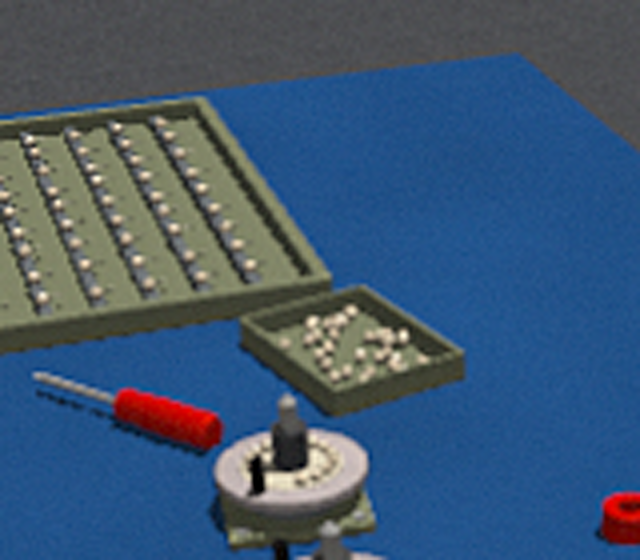

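The calls were refused, so the arm hasn't moved. Each row probably needs all six keys.

Call:
{"fn": "play_rows", "kwargs": {
  "deltas": [
    {"tx": 0,"ty": -0.12,"tz": 0.11,"wx": -0.01,"wy": 0,"wz": 0},
    {"tx": 0,"ty": -0.3,"tz": 0.27,"wx": -0.02,"wy": 0,"wz": 0},
    {"tx": 0,"ty": -0.5,"tz": 0.45,"wx": -0.035,"wy": 0,"wz": 0},
    {"tx": 0,"ty": -0.7,"tz": 0.63,"wx": -0.05,"wy": 0,"wz": 0},
    {"tx": 0,"ty": -0.88,"tz": 0.79,"wx": -0.0594,"wy": 0,"wz": 0},
    {"tx": 0,"ty": -1,"tz": 0.9,"wx": -0.0594,"wy": 0,"wz": 0}
  ],
  "claw": 0,
  "squeeze": 20
}}

```text
time_s: 1.0
tcp_pos: [0.3177, 0.4378, 0.2086]
eef_rot: [[0.0, 0.001, 1.0], [-0.0, 1.0, -0.001], [-1.0, -0.0, 0.0]]
ft_force: [0.1, 0.4, -1.2]
finger_gap: -0.0003
```

Call:
{"fn": "play_rows", "kwargs": {
  "deltas": [
    {"tx": 0,"ty": -0.15,"tz": 0.06,"wx": 0,"wy": 0,"wz": 0},
    {"tx": 0,"ty": -0.4,"tz": 0.16,"wx": 0,"wy": 0,"wz": 0},
    {"tx": 0,"ty": -0.65,"tz": 0.25,"wx": 0,"wy": 0,"wz": 0},
    {"tx": 0,"ty": -0.88,"tz": 0.34,"wx": 0,"wy": 0,"wz": 0},
    {"tx": 0,"ty": -1,"tz": 0.39,"wx": 0,"wy": 0,"wz": 0}
  ]
}}

```text
time_s: 1.62
tcp_pos: [0.3761, 0.2878, 0.2087]
eef_rot: [[0.0, 0.002, 1.0], [-0.0, 1.0, -0.002], [-1.0, -0.0, 0.0]]
ft_force: [-0.2, -0.7, 0.4]
finger_gap: -0.0002
```

Call:
{"fn": "play_rows", "kwargs": {
  "deltas": [
    {"tx": 0,"ty": -0.15,"tz": 0.06,"wx": 0,"wy": 0,"wz": 0},
    {"tx": 0,"ty": -0.4,"tz": 0.16,"wx": 0,"wy": 0,"wz": 0},
    {"tx": 0,"ty": -0.65,"tz": 0.25,"wx": 0,"wy": 0,"wz": 0},
    {"tx": 0,"ty": -0.88,"tz": 0.34,"wx": 0,"wy": 0,"wz": 0},
    {"tx": 0,"ty": -1,"tz": 0.38,"wx": 0,"wy": 0,"wz": 0},
    {"tx": 0,"ty": -1,"tz": 0.38,"wx": 0,"wy": 0,"wz": 0}
  ]
}}

```text
time_s: 2.38
tcp_pos: [0.4329, 0.1384, 0.2087]
eef_rot: [[0.0, 0.003, 1.0], [0.0, 1.0, -0.003], [-1.0, 0.0, 0.0]]
ft_force: [-1.2, -1.0, -0.8]
finger_gap: 0.0001
```

Run:
```python
from h import *
o=env.get_obs(); print(o['time_s'],o['tcp_pos'],o['eef_rot'],o['ft_force'],o['finger_gap'],o['joint_positions'])
t=o['tcp_pos'];c=env.calibration('side')
for d in (0,.008,.021): print(d,(proj(c,t-[0,0,d])-[130,60])*4)
print({k:v for k,v in env.calibration('wrist').items() if k in('position','rotation')})
w=env.snapshot('wrist');s=env.snapshot('side')
cv2.imwrite('pics/w2.png',w[:,:,::-1]); cv2.imwrite('pics/s3.png',cv2.resize(s[60:200,130:290,::-1],None,fx=4,fy=4,interpolation=cv2.INTER_CUBIC))
```

```text
2.375 [0.4329 0.1384 0.2087] [[ 0.0001  0.0032  1.    ]
 [ 0.      1.     -0.0032]
 [-1.      0.      0.0001]] [-1.1981 -0.9785 -0.8023] 9.651303896619576e-05 [ 14.587   -9.4129 117.5815  -0.0011  71.8237 -75.2308]
0 [[185.682  245.0973]]
0.008 [[186.9315 257.8201]]
0.021 [[188.9403 278.2957]]
{'position': array([0.3547, 0.1389, 0.3741]), 'rotation': array([[ 0.003 ,  0.951 ,  0.3091],
       [ 1.    , -0.0026, -0.0017],
       [-0.0008,  0.3091, -0.951 ]])}
```

View pics/w2.png

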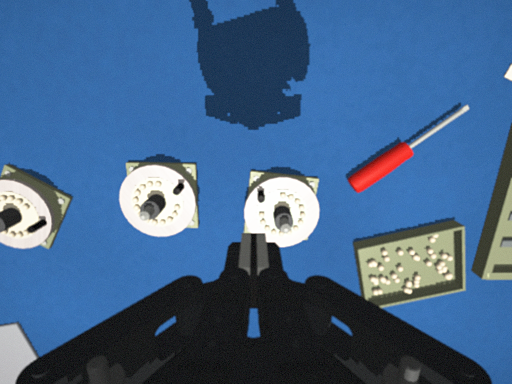

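View pics/s3.png

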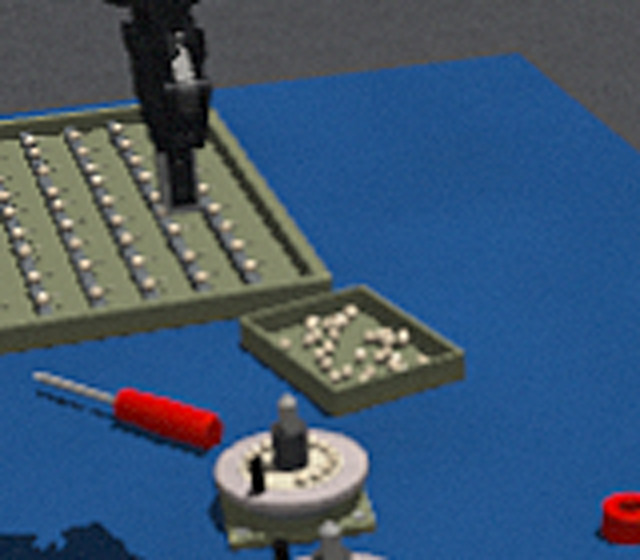

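Run:
```python
from h import *
t=env.get_obs()['tcp_pos']; c=env.calibration('wrist')
for d in (-.02,-.011,0,.008,.021): print(d,proj(c,t-[0,0,d]))
w=env.snapshot('wrist');s=env.snapshot('side');tp=env.snapshot('top')
cv2.imwrite('pics/w3.png',cv2.resize(w[160:320,160:340,::-1],None,fx=4,fy=4,interpolation=cv2.INTER_CUBIC)[:600])
cv2.imwrite('pics/s4.png',cv2.resize(s[60:140,130:230,::-1],None,fx=7,fy=7,interpolation=cv2.INTER_CUBIC))
print('top',proj(env.calibration('top'),t-[0,0,.008]))
cv2.imwrite('pics/t4.png',cv2.resize(tp[140:340,100:360,::-1],None,fx=3,fy=3,interpolation=cv2.INTER_CUBIC))
```

```text
-0.02 [[252.865  242.7224]]
-0.011 [[252.8873 235.6902]]
0 [[252.9116 227.9939]]
0.008 [[252.9277 222.9304]]
0.021 [[252.9511 215.5168]]
top [[206.8752 234.3191]]
```

View pics/w3.png

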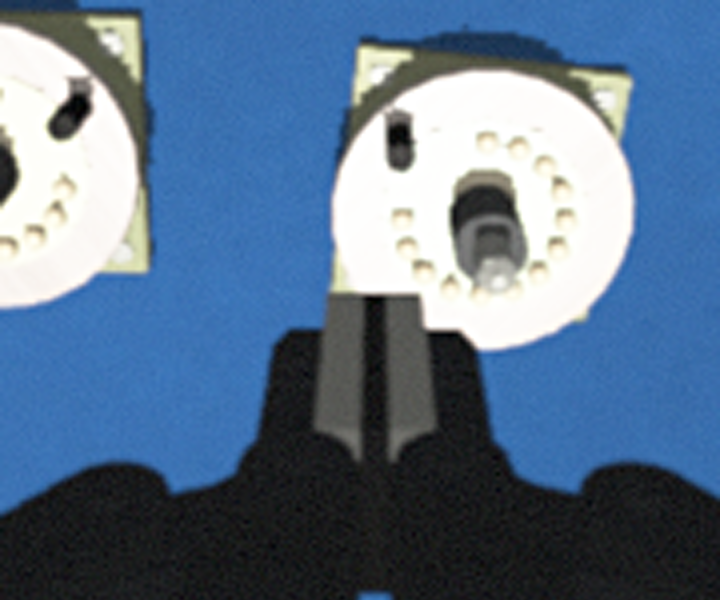

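View pics/s4.png

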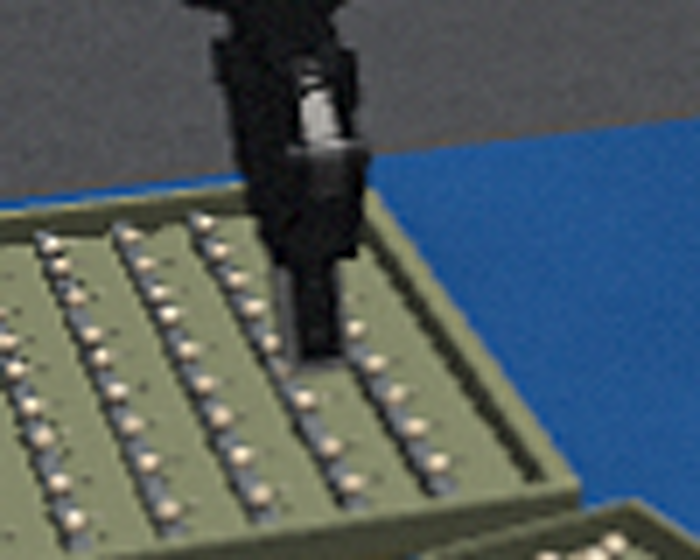

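View pics/t4.png

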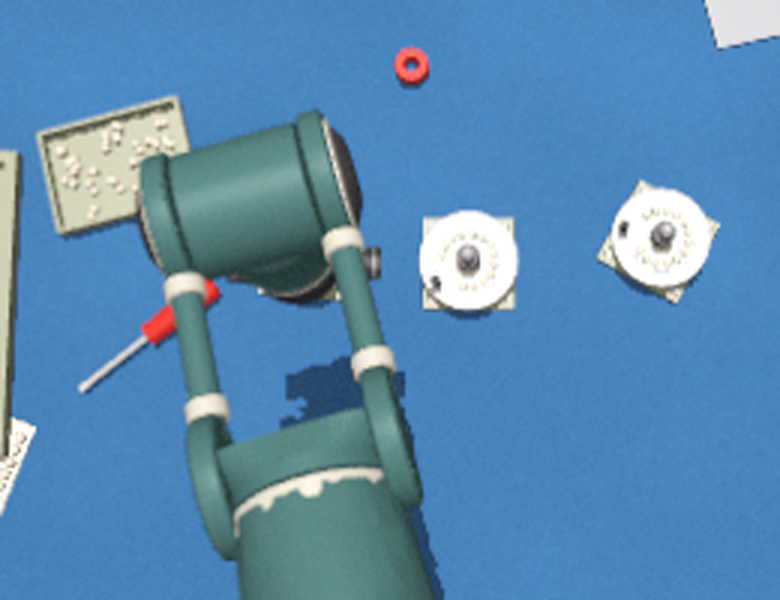

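Run:
```python
from h import *
t=env.get_obs()['tcp_pos']; c=env.calibration('wrist'); s=env.calibration('side')
# intersect side ray with planes y=t.y-0.01 ; wrist ray with x=t.x-.011
o,d=ray(s,175.4,112.1); print('side centre-bottom on y plane', [o+d*((t[1]+k-o[1])/d[1]) for k in(-.012,0)])
o,d=ray(s,(289/7)+130,60+368/7); print('side left corner', o+d*((t[1]-.012-o[1])/d[1]))
o,d=ray(s,(343/7)+130,60+360/7); print('side right corner', o+d*((t[1]-.012-o[1])/d[1]))
o,d=ray(c,253,233.7); print('wrist', [o+d*((t[0]+k-o[0])/d[0]) for k in(-.011,0,.011)])
for u in (330,363,388,421): 
  o,d=ray(c,160+u/4,160+295/4); print(o+d*((t[0]-.011-o[0])/d[0]))
# spindle tips from wrist for estimate; peg 1
print('peg1 top',plane(c,160+399/4,160+158/4,.056),'base',plane(c,160+399/4,160+118/4,.032),'spindle1 tip',plane(c,160+495/4,160+272/4,.082))
```

```text
side centre-bottom on y plane [array([0.4309, 0.1281, 0.2356]), array([0.433 , 0.1401, 0.2308])]
side left corner [0.4215 0.1281 0.2358]
side right corner [0.4393 0.1281 0.236 ]
wrist [array([0.4214, 0.1402, 0.2391]), array([0.4324, 0.1402, 0.2169]), array([0.4434, 0.1402, 0.1948])]
[0.4214 0.1346 0.2391]
[0.4214 0.139  0.2391]
[0.4214 0.1424 0.2391]
[0.4214 0.1468 0.2391]
peg1 top [0.4666 0.1482 0.056 ] base [0.4614 0.1487 0.032 ] spindle1 tip [0.4922 0.1755 0.082 ]
```

Call:
{"fn": "play_rows", "kwargs": {
  "deltas": [
    {"tx": 0.15,"ty": 0,"tz": 0,"wx": 0,"wy": 0,"wz": 0},
    {"tx": 0.35,"ty": 0,"tz": -0.02,"wx": 0,"wy": 0,"wz": 0},
    {"tx": 0.6,"ty": 0,"tz": -0.04,"wx": 0,"wy": 0,"wz": 0},
    {"tx": 0.8,"ty": 0,"tz": -0.04,"wx": 0,"wy": 0,"wz": 0},
    {"tx": 0.92,"ty": 0,"tz": -0.04,"wx": 0,"wy": 0,"wz": 0},
    {"tx": 1,"ty": 0,"tz": -0.04,"wx": 0,"wy": 0,"wz": 0},
    {"tx": 1,"ty": 0,"tz": -0.04,"wx": 0,"wy": 0,"wz": 0}
  ]
}}

```text
time_s: 3.5
tcp_pos: [0.426, 0.1396, 0.058]
eef_rot: [[-0.002, -0.0, 1.0], [-0.0, 1.0, 0.0], [-1.0, -0.0, -0.002]]
ft_force: [-0.2, 1.1, -0.1]
finger_gap: 0.0004
```

Run:
```python
from h import *
o=env.get_obs();t=o['tcp_pos']; c=env.calibration('wrist');sc=env.calibration('side'); print(t,o['ft_force'])
w=env.snapshot('wrist');s=env.snapshot('side')
cv2.imwrite('pics/w5.png',cv2.resize(w[100:290,130:370,::-1],None,fx=3,fy=3,interpolation=cv2.INTER_CUBIC))
cv2.imwrite('pics/s5.png',cv2.resize(s[110:210,150:250,::-1],None,fx=6,fy=6,interpolation=cv2.INTER_CUBIC))
for d in (.008,-.028): print(d,(proj(c,t-[0.011,0,d])-[130,100])*3,(proj(sc,t-[0,0.012,d])-[150,110])*6)
```

```text
[0.426  0.1396 0.058 ] [-0.2357  1.1428 -0.0709]
0.008 [[368.9251 323.669 ]] [[182.014  436.8595]]
-0.028 [[368.5208 395.1072]] [[174.3997 360.315 ]]
```

View pics/w5.png

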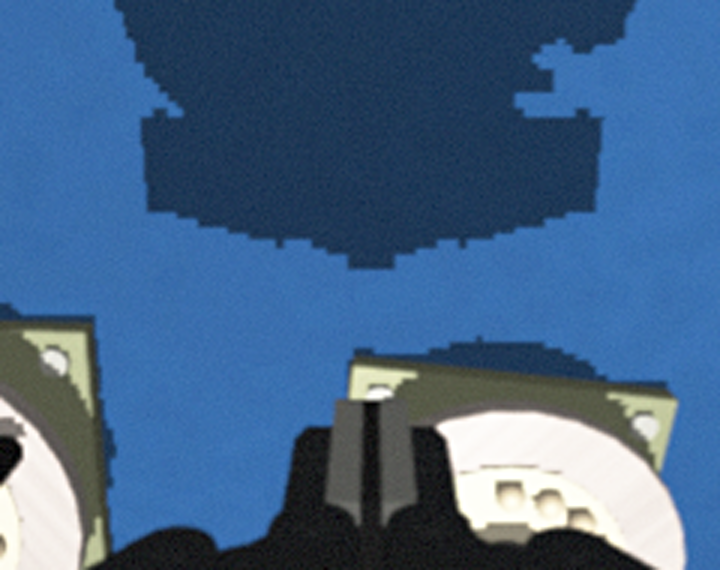

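View pics/s5.png

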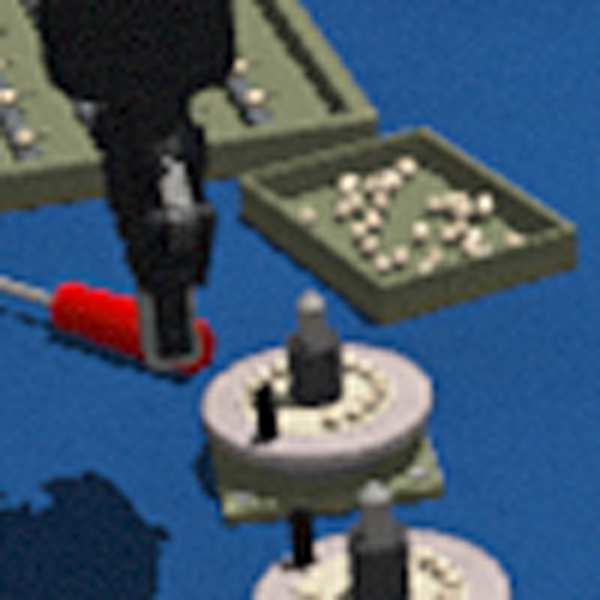

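Call:
{"fn": "play_rows", "kwargs": {
  "deltas": [
    {"tx": 0.05,"ty": 0,"tz": -0.07,"wx": 0,"wy": 0,"wz": 0},
    {"tx": 0.15,"ty": 0,"tz": -0.14,"wx": 0,"wy": 0,"wz": 0},
    {"tx": 0.25,"ty": 0,"tz": -0.14,"wx": 0,"wy": 0,"wz": 0},
    {"tx": 0.31,"ty": 0,"tz": -0.14,"wx": 0,"wy": 0,"wz": 0},
    {"tx": 0.32,"ty": 0,"tz": -0.14,"wx": 0,"wy": 0,"wz": 0},
    {"tx": 0.32,"ty": 0,"tz": -0.14,"wx": 0,"wy": 0,"wz": 0}
  ]
}}

```text
time_s: 4.35
tcp_pos: [0.4061, 0.1394, 0.0107]
eef_rot: [[0.0, 0.001, 1.0], [-0.0, 1.0, -0.001], [-1.0, -0.0, 0.0]]
ft_force: [-0.3, 0.4, -0.4]
finger_gap: 0.0001
```

Call:
{"fn": "play_rows", "kwargs": {
  "deltas": [
    {"tx": 0.007,"ty": 0,"tz": 0,"wx": 0,"wy": 0,"wz": 0},
    {"tx": 0.014,"ty": 0,"tz": 0,"wx": 0,"wy": 0,"wz": 0},
    {"tx": 0.02,"ty": 0,"tz": 0,"wx": 0,"wy": 0,"wz": 0},
    {"tx": 0.02,"ty": 0,"tz": 0,"wx": 0,"wy": 0,"wz": 0}
  ]
}}

```text
time_s: 4.85
tcp_pos: [0.4057, 0.1394, 0.0077]
eef_rot: [[-0.0, 0.001, 1.0], [-0.0, 1.0, -0.001], [-1.0, -0.0, -0.0]]
ft_force: [0.4, 0.8, 0.6]
finger_gap: 0.0
```

Run:
```python
from h import *
o=env.get_obs();t=o['tcp_pos']; c=env.calibration('wrist');sc=env.calibration('side'); print(t,o['ft_force'])
s=env.snapshot('side')
cv2.imwrite('pics/s6.png',cv2.resize(s[110:210,150:250,::-1],None,fx=6,fy=6,interpolation=cv2.INTER_CUBIC))
for d in (.008,-.028): print(d,(proj(sc,t-[0,0.012,d])-[150,110])*6)
```

```text
[0.4057 0.1394 0.0077] [0.3597 0.8235 0.5721]
0.008 [[144.7714 549.3353]]
-0.028 [[136.7481 475.7451]]
```

View pics/s6.png

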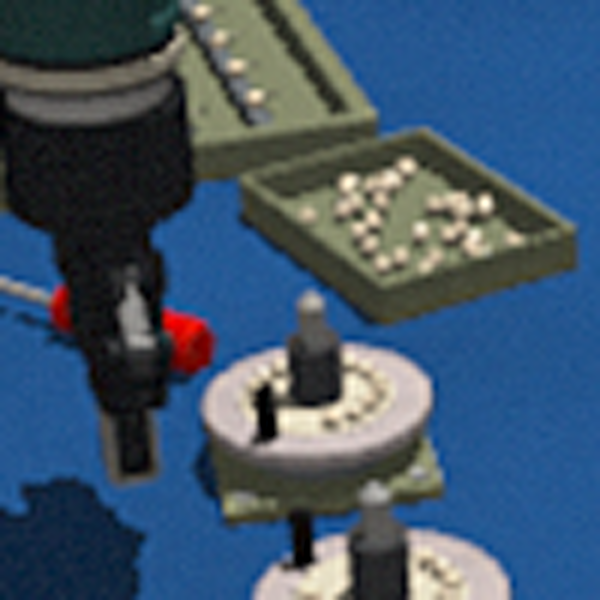

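Call:
{"fn": "play_rows", "kwargs": {
  "deltas": [
    {"tx": 0.01,"ty": 0,"tz": 0,"wx": 0,"wy": 0,"wz": 0},
    {"tx": 0.02,"ty": 0,"tz": 0,"wx": 0,"wy": 0,"wz": 0},
    {"tx": 0.027,"ty": 0,"tz": 0,"wx": 0,"wy": 0,"wz": 0}
  ]
}}

```text
time_s: 5.28
tcp_pos: [0.4056, 0.1394, 0.0035]
eef_rot: [[-0.0, 0.001, 1.0], [-0.0, 1.0, -0.001], [-1.0, -0.0, -0.0]]
ft_force: [0.4, -0.2, -0.0]
finger_gap: 0.0001
```

Call:
{"fn": "play_rows", "kwargs": {
  "deltas": [
    {"tx": -0.04,"ty": 0.02,"tz": 0,"wx": 0,"wy": 0,"wz": 0},
    {"tx": -0.07,"ty": 0.053,"tz": 0.05,"wx": 0,"wy": 0,"wz": 0},
    {"tx": -0.07,"ty": 0.053,"tz": 0.12,"wx": 0,"wy": 0,"wz": 0},
    {"tx": -0.07,"ty": 0.053,"tz": 0.18,"wx": 0,"wy": 0,"wz": 0},
    {"tx": -0.07,"ty": 0.053,"tz": 0.2,"wx": 0,"wy": 0,"wz": 0},
    {"tx": -0.07,"ty": 0.053,"tz": 0.2,"wx": 0,"wy": 0,"wz": 0}
  ]
}}

```text
time_s: 6.02
tcp_pos: [0.4358, 0.1472, 0.0139]
eef_rot: [[-0.001, 0.001, 1.0], [-0.0, 1.0, -0.001], [-1.0, -0.0, -0.001]]
ft_force: [0.4, 0.2, -0.8]
finger_gap: 0.0001
```

Call:
{"fn": "play_rows", "kwargs": {
  "deltas": [
    {"tx": 0,"ty": 0,"tz": 0.02,"wx": 0,"wy": 0,"wz": 0},
    {"tx": 0,"ty": 0,"tz": 0.04,"wx": 0,"wy": 0,"wz": 0},
    {"tx": 0,"ty": 0,"tz": 0.06,"wx": 0,"wy": 0,"wz": 0},
    {"tx": 0,"ty": 0,"tz": 0.08,"wx": 0,"wy": 0,"wz": 0},
    {"tx": 0,"ty": -0.01,"tz": 0.1,"wx": 0,"wy": 0,"wz": 0},
    {"tx": 0,"ty": -0.02,"tz": 0.12,"wx": 0,"wy": 0,"wz": 0}
  ]
}}

```text
time_s: 6.78
tcp_pos: [0.4537, 0.1442, 0.014]
eef_rot: [[-0.0, 0.0, 1.0], [-0.0, 1.0, -0.0], [-1.0, -0.0, -0.0]]
ft_force: [-0.1, 0.6, -0.6]
finger_gap: -0.0002
```

Run:
```python
from h import *
o=env.get_obs(); print(o['time_s'],o['tcp_pos'],o['ft_force'])
s=env.snapshot('side')
cv2.imwrite('pics/s7.png',cv2.resize(s[110:210,150:250,::-1],None,fx=6,fy=6,interpolation=cv2.INTER_CUBIC))
print(env.get_obs()['ft_force'])
```

```text
6.775 [0.4537 0.1442 0.014 ] [-0.1286  0.6049 -0.6241]
[ 0.4236 -0.1372  0.9237]
```

View pics/s7.png

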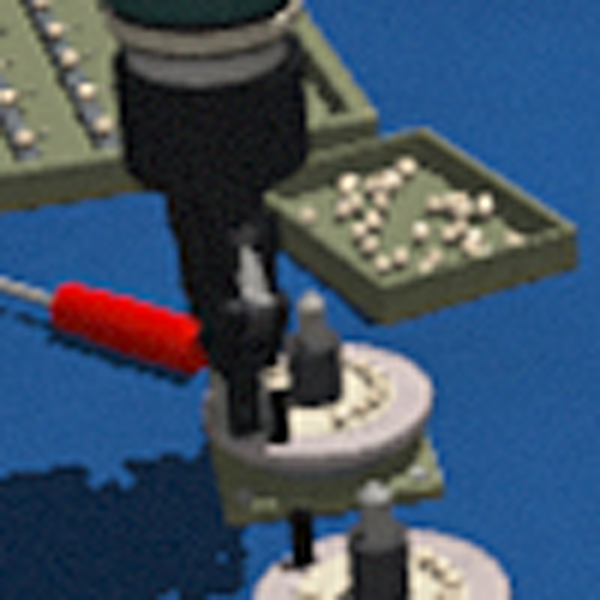

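The finger is against peg 1, and the peg has moved about 5 mm with almost no force. I'll keep pushing slowly.

Call:
{"fn": "play_rows", "kwargs": {
  "deltas": [
    {"tx": 0,"ty": -0.012,"tz": 0.02,"wx": 0,"wy": 0,"wz": 0},
    {"tx": 0,"ty": -0.024,"tz": 0.045,"wx": 0,"wy": 0,"wz": 0},
    {"tx": 0,"ty": -0.034,"tz": 0.07,"wx": 0,"wy": 0,"wz": 0},
    {"tx": 0,"ty": -0.042,"tz": 0.095,"wx": 0,"wy": 0,"wz": 0}
  ]
}}

```text
time_s: 7.32
tcp_pos: [0.4683, 0.1379, 0.0142]
eef_rot: [[0.0, 0.001, 1.0], [0.0, 1.0, -0.001], [-1.0, 0.0, 0.0]]
ft_force: [-0.7, 0.3, 0.1]
finger_gap: -0.0
```

Call:
{"fn": "play_rows", "kwargs": {
  "deltas": [
    {"tx": 0,"ty": -0.005,"tz": 0.025,"wx": 0,"wy": 0,"wz": 0},
    {"tx": 0,"ty": -0.008,"tz": 0.05,"wx": 0,"wy": 0,"wz": 0},
    {"tx": 0,"ty": -0.01,"tz": 0.07,"wx": 0,"wy": 0,"wz": 0},
    {"tx": 0,"ty": -0.01,"tz": 0.085,"wx": 0,"wy": 0,"wz": 0}
  ]
}}

```text
time_s: 7.82
tcp_pos: [0.4809, 0.1365, 0.0141]
eef_rot: [[-0.0, 0.001, 1.0], [-0.0, 1.0, -0.001], [-1.0, -0.0, -0.0]]
ft_force: [-0.2, 0.3, 0.2]
finger_gap: 0.0002
```

Run:
```python
from h import *
o=env.get_obs(); print(o['time_s'],o['tcp_pos'],o['ft_force'])
s=env.snapshot('side')
cv2.imwrite('pics/s8.png',cv2.resize(s[110:210,150:250,::-1],None,fx=6,fy=6,interpolation=cv2.INTER_CUBIC))
print(env.get_obs()['ft_force'])
```

```text
7.825 [0.4809 0.1365 0.0141] [-0.1972  0.332   0.1591]
[0.3914 0.0165 0.7753]
```

View pics/s8.png

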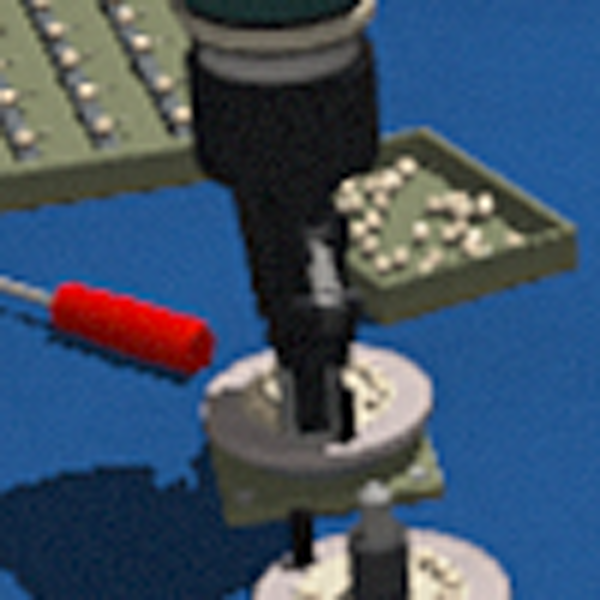

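Call:
{"fn": "play_rows", "kwargs": {
  "deltas": [
    {"tx": -0.05,"ty": 0,"tz": -0.08,"wx": 0,"wy": 0,"wz": 0},
    {"tx": -0.2,"ty": 0,"tz": -0.12,"wx": 0,"wy": 0,"wz": 0},
    {"tx": -0.4,"ty": 0,"tz": -0.15,"wx": 0,"wy": 0,"wz": 0},
    {"tx": -0.6,"ty": -0.05,"tz": -0.2,"wx": 0,"wy": 0,"wz": 0},
    {"tx": -0.75,"ty": -0.2,"tz": -0.27,"wx": 0,"wy": 0,"wz": 0},
    {"tx": -0.8,"ty": -0.4,"tz": -0.37,"wx": 0,"wy": 0,"wz": 0},
    {"tx": -0.8,"ty": -0.55,"tz": -0.37,"wx": 0,"wy": 0,"wz": 0},
    {"tx": -0.8,"ty": -0.617,"tz": -0.37,"wx": 0,"wy": 0,"wz": 0},
    {"tx": -0.8,"ty": -0.617,"tz": -0.37,"wx": 0,"wy": 0,"wz": 0}
  ]
}}

```text
time_s: 9.0
tcp_pos: [0.4248, 0.0438, 0.1342]
eef_rot: [[-0.0, 0.002, 1.0], [0.0, 1.0, -0.002], [-1.0, 0.0, -0.0]]
ft_force: [-0.3, -0.4, -0.2]
finger_gap: -0.0002
```

Run:
```python
from h import *
import pickle
o=env.get_obs(); print(o['time_s'],o['tcp_pos'],o['ft_force'])
c=env.calibration('wrist'); w=env.snapshot('wrist')
pickle.dump(c,open('cw9.pkl','wb')); cv2.imwrite('pics/w9r.png',w[:,:,::-1])
cv2.imwrite('pics/w9.png',cv2.resize(w[120:300,60:460,::-1],None,fx=2,fy=2,interpolation=cv2.INTER_CUBIC))
```

```text
9.0 [0.4248 0.0438 0.1342] [-0.2834 -0.3609 -0.2176]
```

View pics/w9.png

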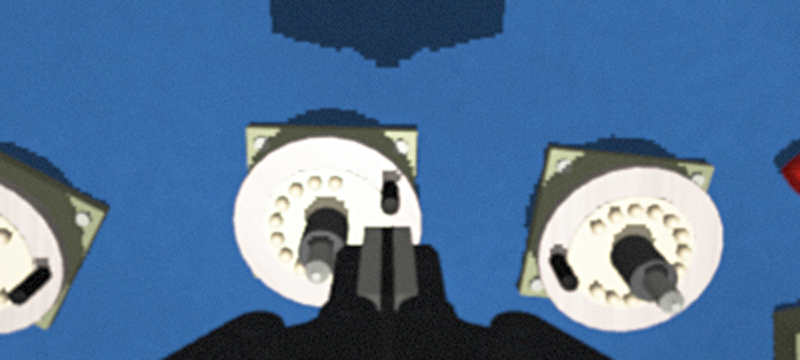

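Run:
```python
from h import *
import pickle
c=pickle.load(open('cw9.pkl','rb'))
for n,u,v,z in [('peg2top',390,206,.056),('peg2base',390,178,.032),('sp2tip',317,271,.082),('peg1top',569,283,.056),('peg1base',557,256,.032),('sp1tip',672,301,.082),('peg3top',20,297,.056),('peg3base',40,265,.032)]:
    print(n,plane(c,60+u/2,120+v/2,z))
```

```text
peg2top [0.4564 0.0456 0.056 ]
peg2base [0.4515 0.0458 0.032 ]
sp2tip [0.4762 0.0131 0.082 ]
peg1top [0.4988 0.1355 0.056 ]
peg1base [0.497  0.1363 0.032 ]
sp1tip [0.4921 0.1737 0.082 ]
peg3top [ 0.5069 -0.1426  0.056 ]
peg3base [ 0.5024 -0.1457  0.032 ]
```

Call:
{"fn": "play_rows", "kwargs": {
  "deltas": [
    {"tx": 0.15,"ty": 0.014,"tz": 0,"wx": 0,"wy": 0,"wz": 0},
    {"tx": 0.4,"ty": 0.014,"tz": 0,"wx": 0,"wy": 0,"wz": 0},
    {"tx": 0.62,"ty": 0.014,"tz": 0,"wx": 0,"wy": 0,"wz": 0},
    {"tx": 0.76,"ty": 0.014,"tz": 0,"wx": 0,"wy": 0,"wz": 0},
    {"tx": 0.8,"ty": 0.014,"tz": 0.01,"wx": 0,"wy": 0,"wz": 0},
    {"tx": 0.8,"ty": 0.014,"tz": 0.03,"wx": 0,"wy": 0,"wz": 0},
    {"tx": 0.8,"ty": 0.014,"tz": 0.05,"wx": 0,"wy": 0,"wz": 0}
  ]
}}

```text
time_s: 9.93
tcp_pos: [0.4342, 0.0464, 0.0152]
eef_rot: [[0.002, 0.0, 1.0], [0.0, 1.0, -0.0], [-1.0, 0.0, 0.002]]
ft_force: [0.4, -0.0, -0.2]
finger_gap: -0.0001
```

Call:
{"fn": "play_rows", "kwargs": {
  "deltas": [
    {"tx": 0,"ty": 0,"tz": 0.02,"wx": 0,"wy": 0,"wz": 0},
    {"tx": 0,"ty": 0,"tz": 0.04,"wx": 0,"wy": 0,"wz": 0},
    {"tx": 0,"ty": 0.007,"tz": 0.06,"wx": 0,"wy": 0,"wz": 0},
    {"tx": 0,"ty": 0.014,"tz": 0.08,"wx": 0,"wy": 0,"wz": 0}
  ]
}}

```text
time_s: 10.42
tcp_pos: [0.4449, 0.0482, 0.0142]
eef_rot: [[0.0, 0.001, 1.0], [0.0, 1.0, -0.001], [-1.0, 0.0, 0.0]]
ft_force: [-0.1, 1.0, 0.3]
finger_gap: 0.0001
```

Call:
{"fn": "play_rows", "kwargs": {
  "deltas": [
    {"tx": 0,"ty": 0.008,"tz": 0.02,"wx": 0,"wy": 0,"wz": 0},
    {"tx": 0,"ty": 0.016,"tz": 0.04,"wx": 0,"wy": 0,"wz": 0},
    {"tx": 0,"ty": 0.02,"tz": 0.06,"wx": 0,"wy": 0,"wz": 0}
  ]
}}

```text
time_s: 10.8
tcp_pos: [0.4538, 0.0513, 0.0141]
eef_rot: [[-0.0, 0.0, 1.0], [-0.0, 1.0, -0.0], [-1.0, -0.0, -0.0]]
ft_force: [0.2, 0.0, -0.0]
finger_gap: 0.0002
```

Call:
{"fn": "play_rows", "kwargs": {
  "deltas": [
    {"tx": 0,"ty": 0.004,"tz": 0.02,"wx": 0,"wy": 0,"wz": 0},
    {"tx": 0,"ty": 0.008,"tz": 0.04,"wx": 0,"wy": 0,"wz": 0},
    {"tx": 0,"ty": 0.01,"tz": 0.06,"wx": 0,"wy": 0,"wz": 0}
  ]
}}

```text
time_s: 11.18
tcp_pos: [0.4629, 0.0527, 0.0141]
eef_rot: [[0.0, 0.001, 1.0], [0.0, 1.0, -0.001], [-1.0, 0.0, 0.0]]
ft_force: [0.3, 0.0, 0.3]
finger_gap: -0.0001
```

Run:
```python
from h import *
o=env.get_obs(); print(o['time_s'],o['tcp_pos'],o['ft_force'])
s=env.snapshot('side')
cv2.imwrite('pics/s10.png',cv2.resize(s[140:240,160:260,::-1],None,fx=6,fy=6,interpolation=cv2.INTER_CUBIC))
print(env.get_obs()['ft_force'])
```

```text
11.175 [0.4629 0.0527 0.0141] [0.2849 0.0099 0.2701]
[0.3557 0.4418 0.155 ]
```

View pics/s10.png

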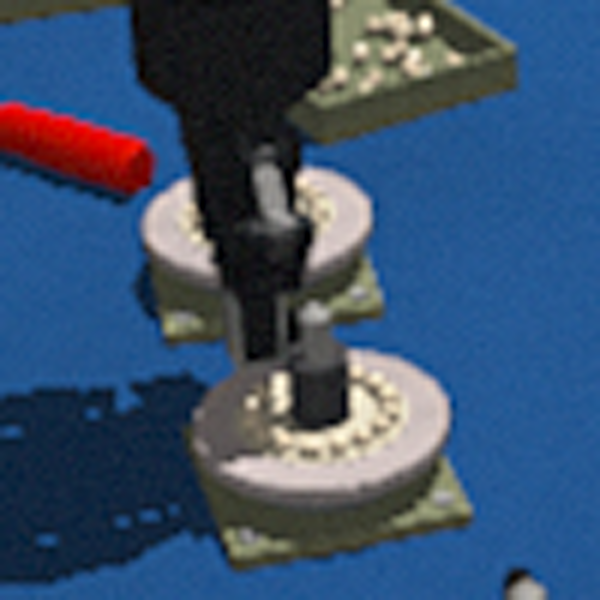

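Call:
{"fn": "play_rows", "kwargs": {
  "deltas": [
    {"tx": 0,"ty": 0,"tz": 0.02,"wx": 0,"wy": 0,"wz": 0},
    {"tx": 0,"ty": 0,"tz": 0.04,"wx": 0,"wy": 0,"wz": 0},
    {"tx": 0,"ty": -0.003,"tz": 0.06,"wx": 0,"wy": 0,"wz": 0}
  ]
}}

```text
time_s: 11.6
tcp_pos: [0.4719, 0.0522, 0.0141]
eef_rot: [[0.0, 0.001, 1.0], [-0.0, 1.0, -0.001], [-1.0, -0.0, 0.0]]
ft_force: [-0.0, -0.9, -0.2]
finger_gap: 0.0003
```

Run:
```python
from h import *
o=env.get_obs(); print(o['time_s'],o['tcp_pos'],o['ft_force'])
s=env.snapshot('side')
cv2.imwrite('pics/s11.png',cv2.resize(s[140:240,160:260,::-1],None,fx=6,fy=6,interpolation=cv2.INTER_CUBIC))
print(env.get_obs()['ft_force'])
```

```text
11.6 [0.4719 0.0522 0.0141] [-0.0494 -0.9294 -0.1648]
[ 0.0143  0.2204 -0.5186]
```

View pics/s11.png

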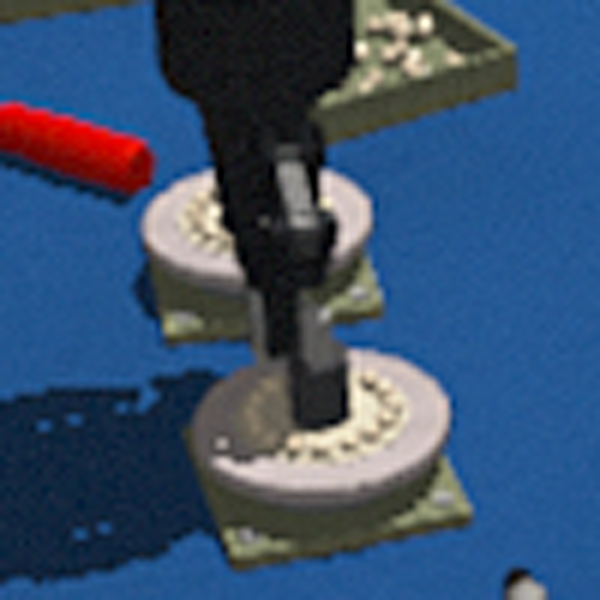

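Call:
{"fn": "play_rows", "kwargs": {
  "deltas": [
    {"tx": -0.05,"ty": 0,"tz": -0.05,"wx": 0,"wy": 0,"wz": 0},
    {"tx": -0.2,"ty": 0,"tz": -0.07,"wx": 0,"wy": 0,"wz": 0},
    {"tx": -0.4,"ty": 0,"tz": -0.07,"wx": 0,"wy": 0,"wz": 0},
    {"tx": -0.6,"ty": 0,"tz": -0.05,"wx": 0,"wy": 0,"wz": 0},
    {"tx": -0.75,"ty": -0.15,"tz": 0,"wx": 0,"wy": 0,"wz": 0},
    {"tx": -0.8,"ty": -0.35,"tz": 0.1,"wx": 0,"wy": 0,"wz": 0},
    {"tx": -0.8,"ty": -0.6,"tz": 0.15,"wx": 0,"wy": 0,"wz": 0},
    {"tx": -0.8,"ty": -0.8,"tz": 0.2,"wx": 0,"wy": 0,"wz": 0},
    {"tx": -0.8,"ty": -0.9,"tz": 0.2,"wx": 0,"wy": 0,"wz": 0},
    {"tx": -0.8,"ty": -0.9,"tz": 0.2,"wx": 0,"wy": 0,"wz": 0}
  ]
}}

```text
time_s: 12.9
tcp_pos: [0.501, -0.0831, 0.1342]
eef_rot: [[-0.0, 0.002, 1.0], [0.0, 1.0, -0.002], [-1.0, 0.0, -0.0]]
ft_force: [-0.5, 0.8, 0.2]
finger_gap: 0.0005
```

Run:
```python
from h import *
import pickle
o=env.get_obs(); print(o['time_s'],o['tcp_pos'],o['ft_force'])
c=env.calibration('wrist'); w=env.snapshot('wrist')
pickle.dump(c,open('cw12.pkl','wb')); cv2.imwrite('pics/w12r.png',w[:,:,::-1])
cv2.imwrite('pics/w12.png',cv2.resize(w[120:300,60:460,::-1],None,fx=2,fy=2,interpolation=cv2.INTER_CUBIC))
```

```text
12.9 [ 0.501  -0.0831  0.1342] [-0.5286  0.7542  0.1759]
```

View pics/w12.png

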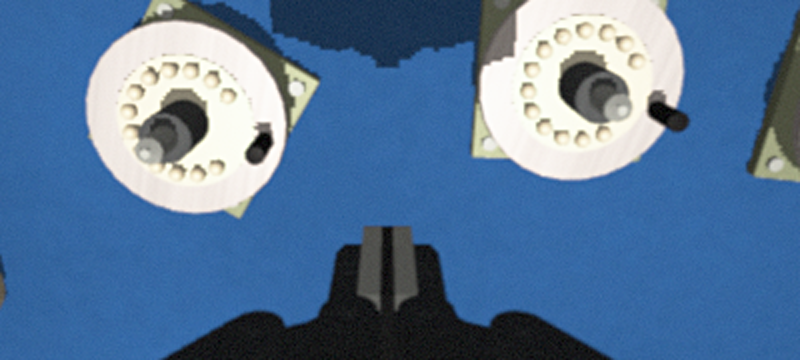

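Run:
```python
from h import *
import pickle
c=pickle.load(open('cw12.pkl','rb'))
for n,u,v,z in [('peg2top',677,121,.056),('peg2base',656,100,.032),('sp2tip',619,107,.082),('peg3top',257,154,.056),('peg3base',264,133,.032),('sp3tip',147,151,.082)]:
    print(n,plane(c,60+u/2,120+v/2,z))
```

```text
peg2top [0.4907 0.0494 0.056 ]
peg2base [0.4866 0.0503 0.032 ]
sp2tip [0.4776 0.0109 0.082 ]
peg3top [ 0.5062 -0.1429  0.056 ]
peg3base [ 0.5033 -0.1445  0.032 ]
sp3tip [ 0.4959 -0.182   0.082 ]
```

Call:
{"fn": "play_rows", "kwargs": {
  "deltas": [
    {"tx": 0,"ty": -0.15,"tz": 0.1,"wx": 0,"wy": 0,"wz": 0},
    {"tx": 0.1,"ty": -0.32,"tz": 0.24,"wx": 0,"wy": 0,"wz": 0},
    {"tx": 0.3,"ty": -0.4,"tz": 0.24,"wx": 0,"wy": 0,"wz": 0},
    {"tx": 0.55,"ty": -0.4,"tz": 0.24,"wx": 0,"wy": 0,"wz": 0},
    {"tx": 0.72,"ty": -0.4,"tz": 0.24,"wx": 0,"wy": 0,"wz": 0},
    {"tx": 0.8,"ty": -0.4,"tz": 0.24,"wx": 0,"wy": 0,"wz": 0},
    {"tx": 0.8,"ty": -0.4,"tz": 0.23,"wx": 0,"wy": 0,"wz": 0},
    {"tx": 0.8,"ty": -0.4,"tz": 0.21,"wx": 0,"wy": 0,"wz": 0},
    {"tx": 0.8,"ty": -0.4,"tz": 0.19,"wx": 0,"wy": 0,"wz": 0}
  ]
}}

```text
time_s: 14.08
tcp_pos: [0.531, -0.1431, 0.0155]
eef_rot: [[0.002, 0.0, 1.0], [-0.001, 1.0, -0.0], [-1.0, -0.001, 0.002]]
ft_force: [0.7, -0.5, -0.6]
finger_gap: -0.0001
```

Call:
{"fn": "play_rows", "kwargs": {
  "deltas": [
    {"tx": 0,"ty": 0,"tz": -0.02,"wx": 0,"wy": 0,"wz": 0},
    {"tx": 0,"ty": 0,"tz": -0.04,"wx": 0,"wy": 0,"wz": 0},
    {"tx": 0,"ty": 0,"tz": -0.06,"wx": 0,"wy": 0,"wz": 0}
  ]
}}

```text
time_s: 14.45
tcp_pos: [0.5213, -0.1428, 0.0144]
eef_rot: [[0.001, 0.001, 1.0], [-0.0, 1.0, -0.001], [-1.0, -0.0, 0.001]]
ft_force: [4.8, 1.9, -0.9]
finger_gap: -0.0
```

Call:
{"fn": "play_rows", "kwargs": {
  "deltas": [
    {"tx": 0,"ty": 0.003,"tz": -0.02,"wx": 0,"wy": 0,"wz": 0},
    {"tx": 0,"ty": 0.005,"tz": -0.04,"wx": 0,"wy": 0,"wz": 0},
    {"tx": 0,"ty": 0.005,"tz": -0.06,"wx": 0,"wy": 0,"wz": 0}
  ]
}}

```text
time_s: 14.82
tcp_pos: [0.5147, -0.1414, 0.0146]
eef_rot: [[0.006, 0.002, 1.0], [0.001, 1.0, -0.002], [-1.0, 0.001, 0.006]]
ft_force: [7.8, 3.1, -4.1]
finger_gap: -0.0001
```

Run:
```python
from h import *
o=env.get_obs(); print(o['time_s'],o['tcp_pos'],o['ft_force'])
s=env.snapshot('side')
cv2.imwrite('pics/s13.png',cv2.resize(s[190:290,190:290,::-1],None,fx=6,fy=6,interpolation=cv2.INTER_CUBIC))
print(env.get_obs()['ft_force'])
```

```text
14.825 [ 0.5147 -0.1414  0.0146] [ 7.7657  3.1233 -4.1226]
[ 6.941   3.9112 -2.888 ]
```

View pics/s13.png

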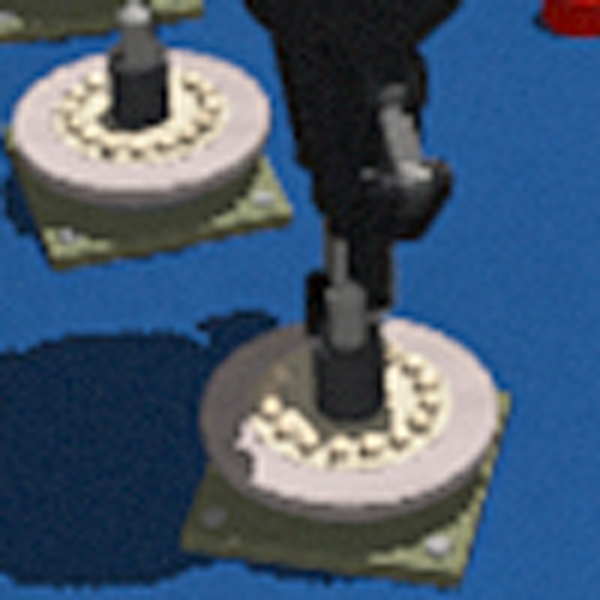

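Peg 3 resists with about 8.5 N while it moves, so turntable 3 is the one that binds. I'll keep pushing until the peg is clearly displaced.

Call:
{"fn": "play_rows", "kwargs": {
  "deltas": [
    {"tx": 0,"ty": -0.003,"tz": -0.02,"wx": 0,"wy": 0,"wz": 0},
    {"tx": 0,"ty": -0.006,"tz": -0.04,"wx": 0,"wy": 0,"wz": 0},
    {"tx": 0,"ty": -0.01,"tz": -0.06,"wx": 0,"wy": 0,"wz": 0},
    {"tx": 0,"ty": -0.015,"tz": -0.08,"wx": 0,"wy": 0,"wz": 0}
  ]
}}

```text
time_s: 15.38
tcp_pos: [0.5026, -0.1437, 0.0149]
eef_rot: [[0.005, 0.001, 1.0], [0.001, 1.0, -0.001], [-1.0, 0.001, 0.005]]
ft_force: [6.3, 3.7, -1.5]
finger_gap: -0.0001
```

Call:
{"fn": "play_rows", "kwargs": {
  "deltas": [
    {"tx": 0,"ty": -0.01,"tz": -0.02,"wx": 0,"wy": 0,"wz": 0},
    {"tx": 0,"ty": -0.02,"tz": -0.04,"wx": 0,"wy": 0,"wz": 0},
    {"tx": 0,"ty": -0.03,"tz": -0.06,"wx": 0,"wy": 0,"wz": 0},
    {"tx": 0,"ty": -0.04,"tz": -0.08,"wx": 0,"wy": 0,"wz": 0}
  ]
}}

```text
time_s: 15.88
tcp_pos: [0.4906, -0.1499, 0.0151]
eef_rot: [[0.005, 0.001, 1.0], [0.0, 1.0, -0.001], [-1.0, 0.0, 0.005]]
ft_force: [6.3, 4.0, -1.0]
finger_gap: -0.0002
```

Call:
{"fn": "play_rows", "kwargs": {
  "deltas": [
    {"tx": 0,"ty": 0,"tz": 0.08,"wx": 0,"wy": 0,"wz": 0},
    {"tx": -0.15,"ty": 0,"tz": 0.1,"wx": 0,"wy": 0,"wz": 0},
    {"tx": -0.4,"ty": 0,"tz": 0.1,"wx": 0,"wy": 0,"wz": 0},
    {"tx": -0.65,"ty": 0.05,"tz": 0.1,"wx": 0,"wy": 0,"wz": 0},
    {"tx": -0.85,"ty": 0.2,"tz": 0.1,"wx": 0,"wy": 0,"wz": 0},
    {"tx": -0.95,"ty": 0.4,"tz": 0.05,"wx": 0,"wy": 0,"wz": 0},
    {"tx": -1,"ty": 0.5,"tz": 0,"wx": 0,"wy": 0,"wz": 0},
    {"tx": -1,"ty": 0.5,"tz": 0,"wx": 0,"wy": 0,"wz": 0}
  ]
}}

```text
time_s: 16.88
tcp_pos: [0.4878, -0.0748, 0.1641]
eef_rot: [[-0.0, -0.001, 1.0], [-0.0, 1.0, 0.001], [-1.0, -0.0, -0.0]]
ft_force: [-0.4, -0.6, 0.1]
finger_gap: 0.0002
```

Run:
```python
from h import *
import pickle
o=env.get_obs(); print(o['time_s'],o['tcp_pos'],o['ft_force'])
c=env.calibration('wrist'); w=env.snapshot('wrist')
pickle.dump(c,open('cw14.pkl','wb')); cv2.imwrite('pics/w14r.png',w[:,:,::-1])
cv2.imwrite('pics/w14.png',cv2.resize(w[120:300,60:460,::-1],None,fx=2,fy=2,interpolation=cv2.INTER_CUBIC))
```

```text
16.875 [ 0.4878 -0.0748  0.1641] [-0.4408 -0.5913  0.0694]
```

View pics/w14.png

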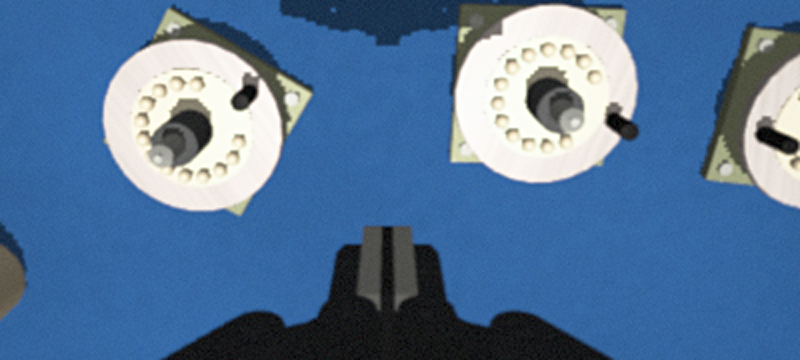

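Call:
{"fn": "play_rows", "kwargs": {
  "deltas": [
    {"tx": 0,"ty": 0.1,"tz": 0.15,"wx": 0,"wy": 0,"wz": 0},
    {"tx": 0,"ty": 0.27,"tz": 0.38,"wx": 0,"wy": 0,"wz": 0},
    {"tx": 0,"ty": 0.45,"tz": 0.62,"wx": 0,"wy": 0,"wz": 0},
    {"tx": 0,"ty": 0.62,"tz": 0.85,"wx": 0,"wy": 0,"wz": 0},
    {"tx": 0,"ty": 0.75,"tz": 1,"wx": 0,"wy": 0,"wz": 0}
  ],
  "claw": 1
}}

```text
time_s: 17.55
tcp_pos: [0.6394, 0.037, 0.1622]
eef_rot: [[-0.002, 0.001, 1.0], [-0.001, 1.0, -0.001], [-1.0, -0.001, -0.002]]
ft_force: [-0.0, 0.1, -0.6]
finger_gap: 0.0851
```

Call:
{"fn": "play_rows", "kwargs": {
  "deltas": [
    {"tx": 0,"ty": 0.1,"tz": 0.15,"wx": 0,"wy": 0,"wz": 0},
    {"tx": 0,"ty": 0.17,"tz": 0.28,"wx": 0,"wy": 0,"wz": 0},
    {"tx": 0.05,"ty": 0.19,"tz": 0.32,"wx": 0,"wy": 0,"wz": 0},
    {"tx": 0.1,"ty": 0.19,"tz": 0.32,"wx": 0,"wy": 0,"wz": 0},
    {"tx": 0.1,"ty": 0.19,"tz": 0.32,"wx": 0,"wy": 0,"wz": 0}
  ]
}}

```text
time_s: 18.18
tcp_pos: [0.6843, 0.0647, 0.1469]
eef_rot: [[-0.004, 0.001, 1.0], [-0.001, 1.0, -0.001], [-1.0, -0.001, -0.004]]
ft_force: [0.1, 0.0, 0.1]
finger_gap: 0.085
```

Run:
```python
from h import *
import pickle
o=env.get_obs(); print(o['time_s'],o['tcp_pos'],o['eef_rot'],o['ft_force'],o['finger_gap'])
c=env.calibration('wrist'); w=env.snapshot('wrist')
pickle.dump(c,open('cw15.pkl','wb')); cv2.imwrite('pics/w15.png',w[:,:,::-1])
```

```text
18.175 [0.6843 0.0647 0.1469] [[-0.004   0.0013  1.    ]
 [-0.0005  1.     -0.0013]
 [-1.     -0.0005 -0.004 ]] [0.1258 0.0471 0.1165] 0.08497360534527111
```

View pics/w15.png

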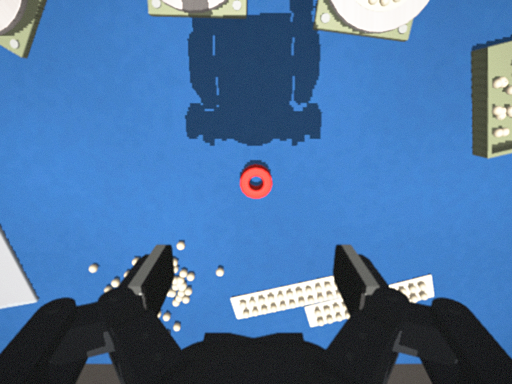

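Run:
```python
from h import *
import pickle
a=cv2.imread('pics/w15.png'); c=pickle.load(open('cw15.pkl','rb'))
hsv=cv2.cvtColor(a,cv2.COLOR_BGR2HSV)
m=((hsv[...,1]>150)&((hsv[...,0]<8)|(hsv[...,0]>172))).astype(np.uint8); m[:150]=0;m[220:]=0
big=cv2.resize(a[160:205,230:280],None,fx=12,fy=12,interpolation=cv2.INTER_CUBIC); cv2.imwrite('pics/w15c.png',big)
cnt=cv2.findContours(m,cv2.RETR_CCOMP,cv2.CHAIN_APPROX_NONE)
for k,h in zip(cnt[0],cnt[1][0]):
    if len(k)>=5:
        e=cv2.fitEllipse(k); print(len(k),h,e,plane(c,*e[0],.020),plane(c,*e[0],.01))
t=np.array([.6843,.0647,.1469])
print(proj(c,t+[0,0,.041]),proj(c,t+[-.011,0,.041]))
```

```text
92 [-1 -1  1 -1] ((255.49441528320312, 181.1678924560547), (31.005157470703125, 32.832298278808594), 175.39187622070312) [0.6877 0.0672 0.02  ] [0.6905 0.0673 0.01  ]
20 [ 2 -1 -1  0] ((255.53475952148438, 192.14178466796875), (2.707758903503418, 11.07751750946045), 86.99320983886719) [0.7003 0.0672 0.02  ] [0.7035 0.0673 0.01  ]
6 [ 3  1 -1  0] ((261.5, 191.0), (2.1213202476501465, 3.0), 90.0) [0.699  0.0738 0.02  ] [0.7022 0.0741 0.01  ]
7 [ 4  2 -1  0] ((250.3393096923828, 191.3393096923828), (2.516247034072876, 3.521601438522339), 45.0) [0.6994 0.0615 0.02  ] [0.7026 0.0614 0.01  ]
9 [ 7  5 -1  0] ((263.27569580078125, 188.7581329345703), (2.720649480819702, 4.32650089263916), 22.553964614868164) [0.6964 0.0758 0.02  ] [0.6995 0.0761 0.01  ]
6 [ 8  6 -1  0] ((247.0, 187.5), (2.1213202476501465, 3.0), 0.0) [0.695  0.0579 0.02  ] [0.698  0.0576 0.01  ]
6 [10  8 -1  0] ((246.0, 185.5), (2.1213202476501465, 3.0), 0.0) [0.6927 0.0568 0.02  ] [0.6956 0.0565 0.01  ]
7 [12 10 -1  0] ((245.6606903076172, 182.6606903076172), (2.516247034072876, 3.521601438522339), 45.0) [0.6894 0.0564 0.02  ] [0.6923 0.0561 0.01  ]
35 [16 14 -1  0] ((255.58953857421875, 180.7021484375), (11.200582504272461, 13.429893493652344), 88.78968811035156) [0.6872 0.0673 0.02  ] [0.69   0.0674 0.01  ]
6 [17 15 -1  0] ((248.0, 175.5), (2.1213202476501465, 3.0), 0.0) [0.6814 0.059  0.02  ] [0.6839 0.0588 0.01  ]
6 [18 16 -1  0] ((249.5, 172.0), (2.1213202476501465, 3.0), 90.0) [0.6775 0.0607 0.02  ] [0.6799 0.0605 0.01  ]
6 [-1 18 -1  0] ((255.5, 170.0), (2.1213202476501465, 3.0), 90.0) [0.6753 0.0672 0.02  ] [0.6776 0.0672 0.01  ]
[[252.787  262.0535]] [[252.7538 242.8306]]
```

View pics/w15c.png

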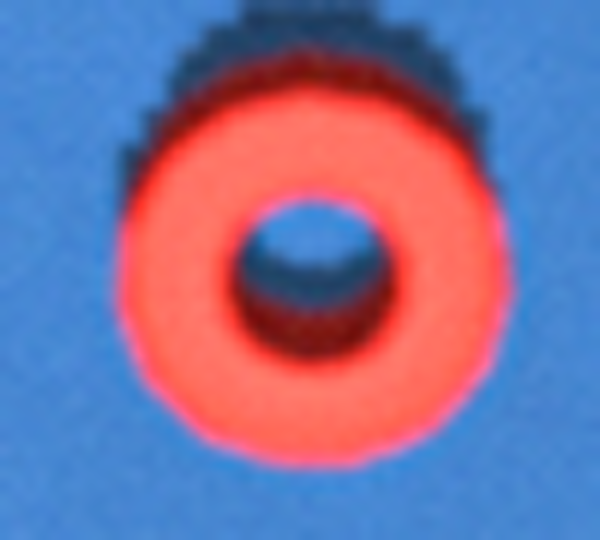

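Call:
{"fn": "play_rows", "kwargs": {
  "deltas": [
    {"tx": 0.15,"ty": 0,"tz": 0.013,"wx": 0,"wy": 0,"wz": 0},
    {"tx": 0.35,"ty": 0,"tz": 0.013,"wx": 0,"wy": 0,"wz": 0},
    {"tx": 0.6,"ty": 0,"tz": 0.013,"wx": 0,"wy": 0,"wz": 0},
    {"tx": 0.82,"ty": 0,"tz": 0.013,"wx": 0,"wy": 0,"wz": 0},
    {"tx": 0.95,"ty": 0,"tz": 0.013,"wx": 0,"wy": 0,"wz": 0},
    {"tx": 1,"ty": 0,"tz": 0.013,"wx": 0,"wy": 0,"wz": 0},
    {"tx": 1,"ty": 0,"tz": 0.013,"wx": 0,"wy": 0,"wz": 0}
  ]
}}

```text
time_s: 19.1
tcp_pos: [0.6883, 0.0656, -0.0008]
eef_rot: [[0.0, 0.001, 1.0], [-0.0, 1.0, -0.001], [-1.0, -0.0, 0.0]]
ft_force: [-0.4, 1.1, 1.1]
finger_gap: 0.0853
```

Run:
```python
from h import *
o=env.get_obs(); print(o['time_s'],o['tcp_pos'],o['eef_rot'],o['ft_force'],o['finger_gap'])
w=env.snapshot('wrist');s=env.snapshot('side')
cv2.imwrite('pics/w16.png',w[:,:,::-1])
cv2.imwrite('pics/s16.png',cv2.resize(s[130:230,230:350,::-1],None,fx=6,fy=6,interpolation=cv2.INTER_CUBIC))
```

```text
19.1 [ 0.6883  0.0656 -0.0008] [[ 0.0001  0.0006  1.    ]
 [-0.      1.     -0.0006]
 [-1.     -0.      0.0001]] [-0.3796  1.0966  1.1211] 0.08531513980088835
```

View pics/w16.png

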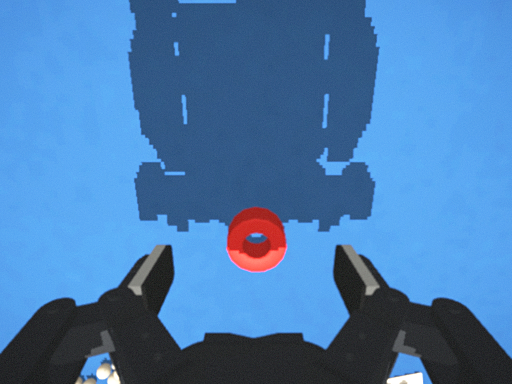

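View pics/s16.png

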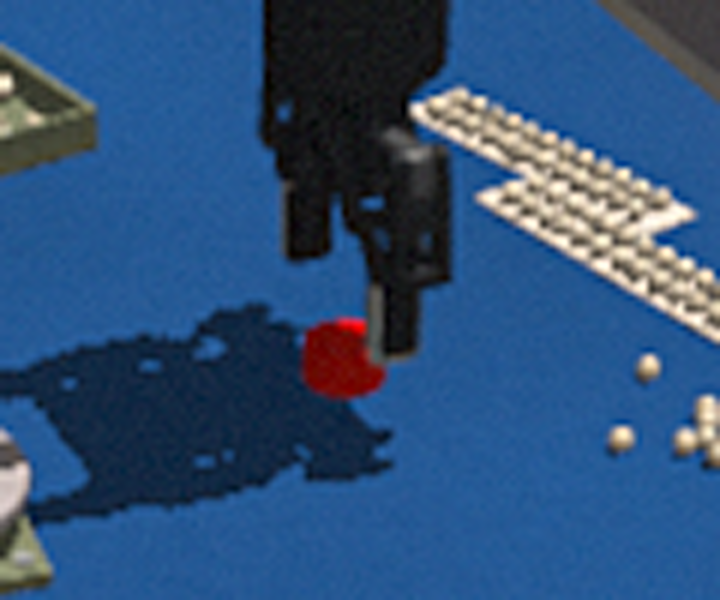

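Run:
```python
from h import *
a=cv2.imread('pics/w16.png'); c=env.calibration('wrist')
cv2.imwrite('pics/w16c.png',cv2.resize(a[195:285,210:300],None,fx=6,fy=6,interpolation=cv2.INTER_CUBIC))
for v in (238,241,244): print(plane(c,256.5,v,.02))
t=env.get_obs()['tcp_pos']
print(proj(c,t*[1,1,0]+[0,0,.02]), proj(c,t*[1,1,0]+[0,0,.04]), proj(c,t*[1,1,0]+[-.011,0,.04]))
```

```text
[0.6867 0.0678 0.02  ]
[0.6887 0.0678 0.02  ]
[0.6906 0.0678 0.02  ]
[[252.8707 242.259 ]] [[252.8001 260.8269]] [[252.7818 241.8676]]
```

View pics/w16c.png

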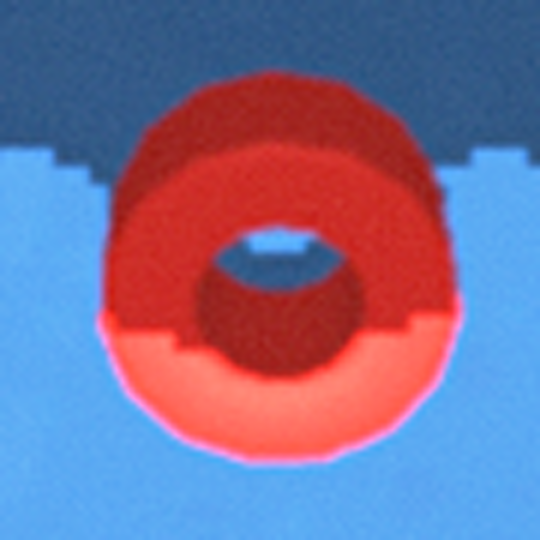

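Call:
{"fn": "play_rows", "kwargs": {
  "deltas": [
    {"tx": 0.03,"ty": 0.005,"tz": 0.013,"wx": 0,"wy": 0,"wz": 0},
    {"tx": 0.09,"ty": 0.005,"tz": 0.013,"wx": 0,"wy": 0,"wz": 0},
    {"tx": 0.14,"ty": 0.005,"tz": 0.013,"wx": 0,"wy": 0,"wz": 0},
    {"tx": 0.155,"ty": 0.005,"tz": 0.013,"wx": 0,"wy": 0,"wz": 0},
    {"tx": 0.155,"ty": 0.005,"tz": 0.013,"wx": 0,"wy": 0,"wz": 0}
  ]
}}

```text
time_s: 19.82
tcp_pos: [0.6896, 0.0663, -0.0248]
eef_rot: [[-0.001, 0.001, 1.0], [-0.0, 1.0, -0.001], [-1.0, -0.0, -0.001]]
ft_force: [-0.5, -0.8, -0.7]
finger_gap: 0.0851
```

Call:
{"fn": "play_rows", "kwargs": {
  "deltas": [
    {"tx": 0,"ty": 0,"tz": 0,"wx": 0,"wy": 0,"wz": 0},
    {"tx": 0,"ty": 0,"tz": 0,"wx": 0,"wy": 0,"wz": 0},
    {"tx": 0,"ty": 0,"tz": 0,"wx": 0,"wy": 0,"wz": 0},
    {"tx": 0,"ty": 0,"tz": 0,"wx": 0,"wy": 0,"wz": 0},
    {"tx": 0,"ty": 0,"tz": 0,"wx": 0,"wy": 0,"wz": 0},
    {"tx": 0,"ty": 0,"tz": 0,"wx": 0,"wy": 0,"wz": 0}
  ],
  "claw": 0,
  "squeeze": 30
}}

```text
time_s: 20.58
tcp_pos: [0.6907, 0.0664, -0.0234]
eef_rot: [[0.001, 0.001, 1.0], [0.0, 1.0, -0.001], [-1.0, 0.0, 0.001]]
ft_force: [-0.7, -0.2, 4.5]
finger_gap: 0.0355
```

Run:
```python
from h import *
o=env.get_obs(); print(o['time_s'],o['tcp_pos'],o['eef_rot'],o['ft_force'],o['finger_gap'])
w=env.snapshot('wrist');s=env.snapshot('side')
cv2.imwrite('pics/w17.png',w[:,:,::-1])
cv2.imwrite('pics/s17.png',cv2.resize(s[130:230,230:350,::-1],None,fx=6,fy=6,interpolation=cv2.INTER_CUBIC))
```

```text
20.575 [ 0.6907  0.0664 -0.0234] [[ 0.0013  0.0006  1.    ]
 [ 0.0001  1.     -0.0006]
 [-1.      0.0001  0.0013]] [-0.7343 -0.1837  4.5085] 0.03554719119679391
```

View pics/w17.png

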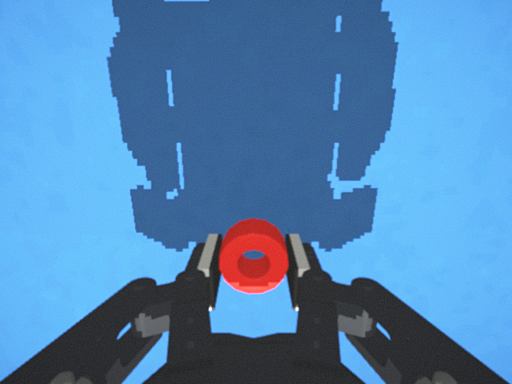

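View pics/s17.png

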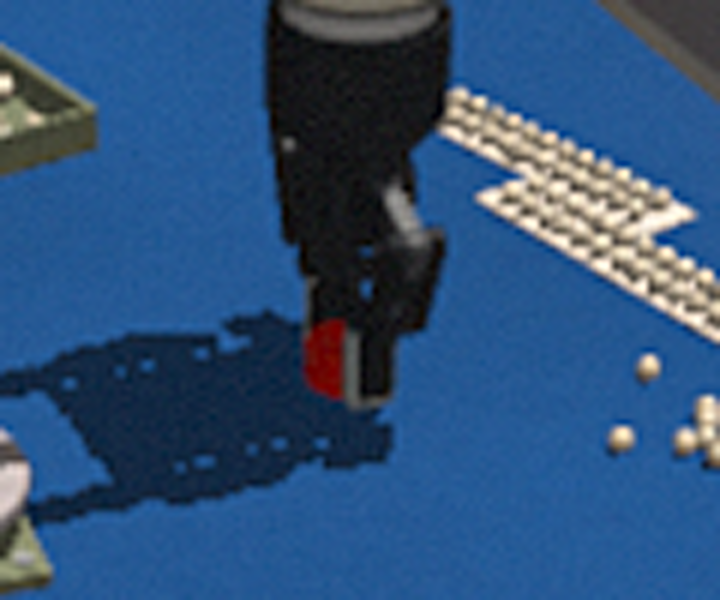

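Call:
{"fn": "play_rows", "kwargs": {
  "deltas": [
    {"tx": -0.1,"ty": 0,"tz": 0,"wx": 0,"wy": 0,"wz": 0},
    {"tx": -0.3,"ty": 0,"tz": 0,"wx": 0,"wy": 0,"wz": 0},
    {"tx": -0.5,"ty": -0.05,"tz": -0.03,"wx": 0,"wy": 0,"wz": 0},
    {"tx": -0.7,"ty": -0.2,"tz": -0.1,"wx": 0,"wy": 0,"wz": 0},
    {"tx": -0.8,"ty": -0.4,"tz": -0.22,"wx": 0,"wy": 0,"wz": 0},
    {"tx": -0.8,"ty": -0.65,"tz": -0.36,"wx": 0,"wy": 0,"wz": 0},
    {"tx": -0.8,"ty": -0.9,"tz": -0.5,"wx": 0,"wy": 0,"wz": 0}
  ]
}}

```text
time_s: 21.55
tcp_pos: [0.614, -0.0695, 0.0965]
eef_rot: [[0.0, -0.0, 1.0], [-0.0, 1.0, 0.0], [-1.0, -0.0, 0.0]]
ft_force: [0.9, -0.7, 0.2]
finger_gap: 0.0359
```

Call:
{"fn": "play_rows", "kwargs": {
  "deltas": [
    {"tx": 0,"ty": -0.2,"tz": -0.14,"wx": 0,"wy": 0,"wz": 0},
    {"tx": 0,"ty": -0.4,"tz": -0.28,"wx": 0,"wy": 0,"wz": 0},
    {"tx": 0,"ty": -0.6,"tz": -0.42,"wx": 0,"wy": 0,"wz": 0},
    {"tx": 0,"ty": -0.73,"tz": -0.5,"wx": 0,"wy": 0,"wz": 0},
    {"tx": 0,"ty": -0.755,"tz": -0.53,"wx": 0,"wy": 0,"wz": 0},
    {"tx": 0,"ty": -0.755,"tz": -0.53,"wx": 0,"wy": 0,"wz": 0},
    {"tx": 0,"ty": -0.755,"tz": -0.53,"wx": 0,"wy": 0,"wz": 0}
  ]
}}

```text
time_s: 22.42
tcp_pos: [0.5358, -0.1811, 0.0959]
eef_rot: [[0.0, -0.0, 1.0], [0.0, 1.0, 0.0], [-1.0, 0.0, 0.0]]
ft_force: [0.4, -0.5, 0.6]
finger_gap: 0.0355
```

Run:
```python
from h import *
import pickle
o=env.get_obs(); print(o['time_s'],o['tcp_pos'],o['eef_rot'],o['ft_force'],o['finger_gap'])
c=env.calibration('wrist');pickle.dump((c,o),open('cw18.pkl','wb'))
w=env.snapshot('wrist');s=env.snapshot('side')
cv2.imwrite('pics/w18.png',w[:,:,::-1]);cv2.imwrite('pics/s18r.png',s[:,:,::-1])
cv2.imwrite('pics/s18.png',cv2.resize(s[150:280,200:340,::-1],None,fx=4.5,fy=4.5,interpolation=cv2.INTER_CUBIC))
```

```text
22.425 [ 0.5358 -0.1811  0.0959] [[ 0.0002 -0.0002  1.    ]
 [ 0.0003  1.      0.0002]
 [-1.      0.0003  0.0002]] [ 0.3833 -0.4578  0.5702] 0.035453916043952934
```

View pics/w18.png

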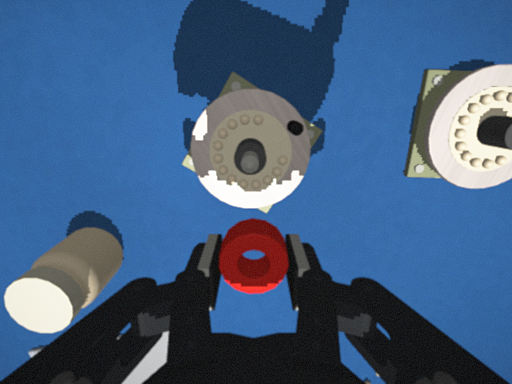

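View pics/s18.png

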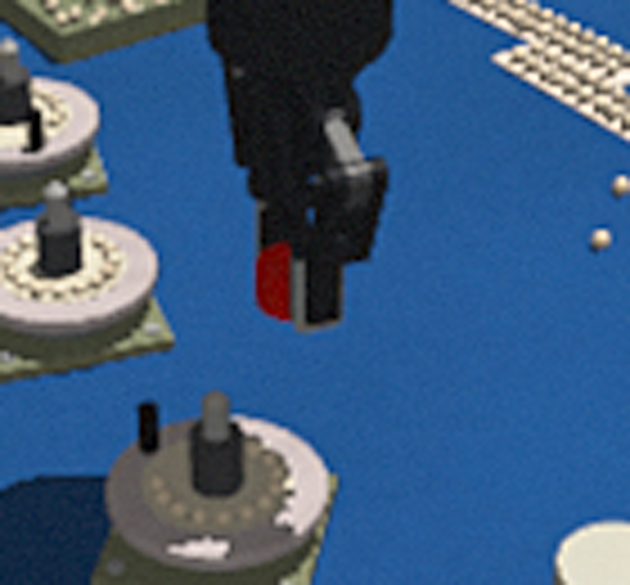

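Run:
```python
from h import *
a=cv2.imread('pics/w18.png')
cv2.imwrite('pics/w18c.png',cv2.resize(a[210:300,205:305],None,fx=6,fy=6,interpolation=cv2.INTER_CUBIC))
cv2.imwrite('pics/w18d.png',cv2.resize(cv2.convertScaleAbs(a[130:190,220:280],alpha=1.8),None,fx=10,fy=10,interpolation=cv2.INTER_CUBIC))
```

View pics/w18c.png

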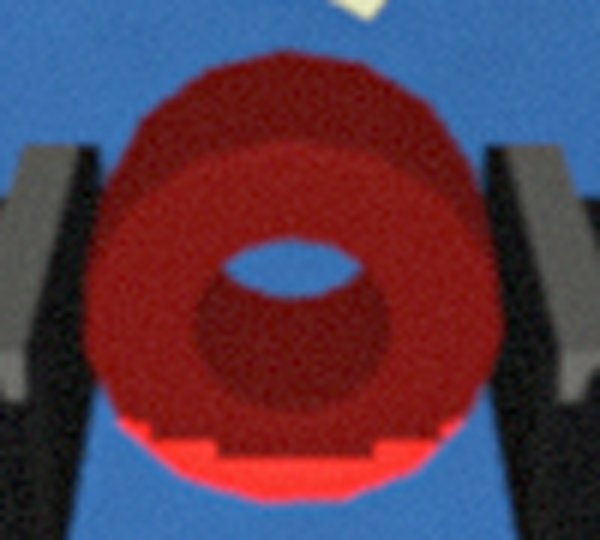

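View pics/w18d.png

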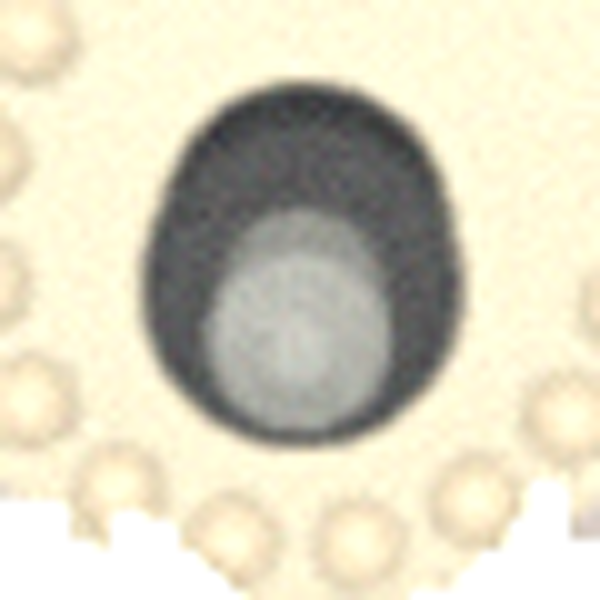

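Run:
```python
from h import *
import pickle
c,o=pickle.load(open('cw18.pkl','rb')); t=o['tcp_pos']
sh=plane(c,249.85,159.35,.060); cy=plane(c,249.35,163.95,.078)
for v in (262.9,263.5,263.9):
  bo=plane(c,253.3,v,t[2]+.0434); print('bore',bo,bo-t)
print('shoulder',sh,'cyl',cy)
s=env.calibration('side'); K=4.5
# side predictions
for n,P in [('sp tip wrist',[cy[0],cy[1],.082]),('sh',[cy[0],cy[1],.06]),('collar ctr @tcp',[t[0],t[1],t[2]+.0334]),('collar ctr @bore',[bo[0],bo[1],t[2]+.0334])]:
    print(n,(proj(s,P)[0]-[200,150])*K)
# top image
tp=env.snapshot('top'); cv2.imwrite('pics/t18.png',cv2.resize(tp[150:270,220:380,::-1],None,fx=5,fy=5,interpolation=cv2.INTER_CUBIC)); ct=env.calibration('top')
print((proj(ct,[cy[0],cy[1],.082])[0]-[220,150])*5)
```

```text
bore [ 0.5346 -0.1808  0.1393] [-0.0012  0.0003  0.0434]
bore [ 0.535  -0.1808  0.1393] [-0.0009  0.0003  0.0434]
bore [ 0.5352 -0.1808  0.1393] [-0.0006  0.0003  0.0434]
shoulder [ 0.4976 -0.1834  0.06  ] cyl [ 0.4972 -0.1835  0.078 ]
sp tip wrist [216.686  390.2232]
sh [217.4124 430.5916]
collar ctr @tcp [297.985  279.7026]
collar ctr @bore [296.3982 279.674 ]
[509.7942 325.3046]
```

View pics/t18.png

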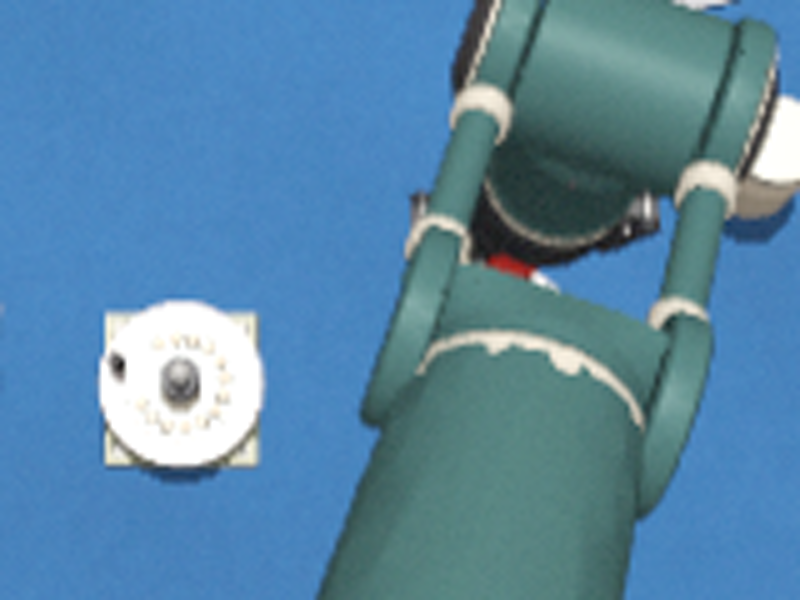

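Call:
{"fn": "play_rows", "kwargs": {
  "deltas": [
    {"tx": 0.05,"ty": -0.018,"tz": -0.02,"wx": 0,"wy": 0,"wz": 0},
    {"tx": 0.11,"ty": -0.018,"tz": -0.05,"wx": 0,"wy": 0,"wz": 0},
    {"tx": 0.17,"ty": -0.018,"tz": -0.05,"wx": 0,"wy": 0,"wz": 0},
    {"tx": 0.195,"ty": -0.018,"tz": -0.05,"wx": 0,"wy": 0,"wz": 0},
    {"tx": 0.195,"ty": -0.018,"tz": -0.05,"wx": 0,"wy": 0,"wz": 0},
    {"tx": 0.195,"ty": -0.018,"tz": -0.05,"wx": 0,"wy": 0,"wz": 0}
  ]
}}

```text
time_s: 23.32
tcp_pos: [0.5283, -0.1847, 0.0669]
eef_rot: [[0.001, 0.001, 1.0], [-0.0, 1.0, -0.001], [-1.0, -0.0, 0.001]]
ft_force: [0.7, 0.1, -0.2]
finger_gap: 0.0356
```

Run:
```python
from h import *
import pickle
o=env.get_obs(); print(o['time_s'],o['tcp_pos'],o['eef_rot'],o['ft_force'],o['finger_gap'])
c=env.calibration('wrist');pickle.dump((c,o),open('cw19.pkl','wb'))
w=env.snapshot('wrist')
a=np.ascontiguousarray(w[:,:,::-1]);cv2.imwrite('pics/w19.png',a)
cv2.imwrite('pics/w19c.png',cv2.resize(cv2.convertScaleAbs(a[150:300,205:305],alpha=1.5),None,fx=4,fy=4,interpolation=cv2.INTER_CUBIC))
```

```text
23.325 [ 0.5283 -0.1847  0.0669] [[ 0.0005  0.0006  1.    ]
 [-0.0002  1.     -0.0006]
 [-1.     -0.0002  0.0005]] [ 0.7285  0.1228 -0.1689] 0.03556918925978519
```

View pics/w19c.png

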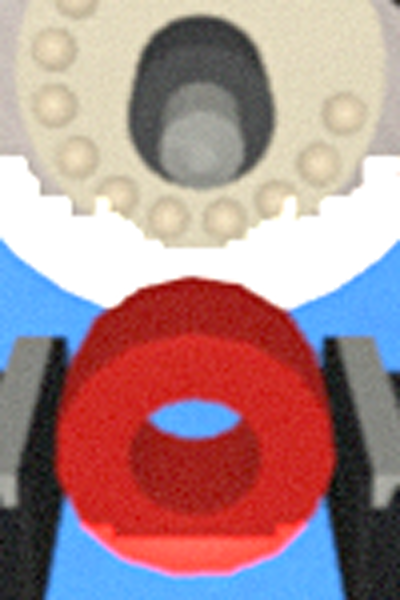

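Run:
```python
from h import *
import pickle
c,o=pickle.load(open('cw19.pkl','rb')); t=o['tcp_pos']
b=plane(c,253.4,263.6,t[2]+.0434); cy=plane(c,255.1,187.1,.078); sh=plane(c,254.6,179.9,.06)
print(b,b-t,cy,sh,cy-b,sh-b)
```

```text
[ 0.5274 -0.1843  0.1103] [-0.0008  0.0003  0.0434] [ 0.497  -0.1834  0.078 ] [ 0.4976 -0.1836  0.06  ] [-0.0304  0.001  -0.0323] [-0.0298  0.0008 -0.0503]
```

Call:
{"fn": "play_rows", "kwargs": {
  "deltas": [
    {"tx": 0,"ty": 0.006,"tz": -0.05,"wx": 0,"wy": 0,"wz": 0},
    {"tx": 0,"ty": 0.006,"tz": -0.13,"wx": 0,"wy": 0,"wz": 0},
    {"tx": 0,"ty": 0.006,"tz": -0.19,"wx": 0,"wy": 0,"wz": 0},
    {"tx": 0,"ty": 0.006,"tz": -0.2,"wx": 0,"wy": 0,"wz": 0},
    {"tx": 0,"ty": 0.006,"tz": -0.2,"wx": 0,"wy": 0,"wz": 0},
    {"tx": 0,"ty": 0.006,"tz": -0.2,"wx": 0,"wy": 0,"wz": 0}
  ]
}}

```text
time_s: 24.12
tcp_pos: [0.4983, -0.1837, 0.0668]
eef_rot: [[0.001, 0.001, 1.0], [-0.0, 1.0, -0.001], [-1.0, -0.0, 0.001]]
ft_force: [-0.2, -0.8, -0.8]
finger_gap: 0.0356
```

Run:
```python
from h import *
import pickle
o=env.get_obs(); print(o['time_s'],o['tcp_pos'],o['ft_force'],o['finger_gap'])
w=env.snapshot('wrist');s=env.snapshot('side')
a=np.ascontiguousarray(w[:,:,::-1])
cv2.imwrite('pics/w20c.png',cv2.resize(cv2.convertScaleAbs(a[150:300,205:305],alpha=1.5),None,fx=4,fy=4,interpolation=cv2.INTER_CUBIC))
cv2.imwrite('pics/s20.png',cv2.resize(s[190:290,190:290,::-1],None,fx=6,fy=6,interpolation=cv2.INTER_CUBIC))
```

```text
24.125 [ 0.4983 -0.1837  0.0668] [-0.1554 -0.8306 -0.7714] 0.03556627640702814
```

View pics/w20c.png

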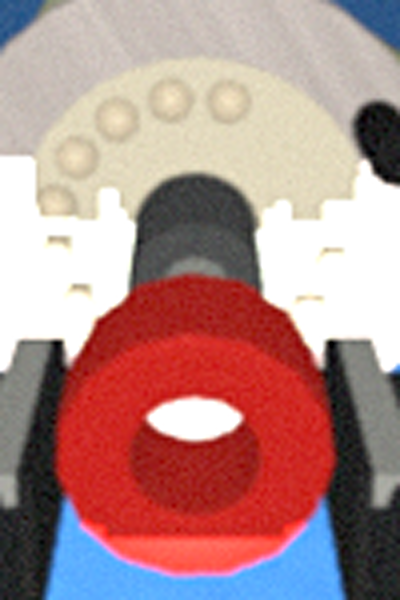

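View pics/s20.png

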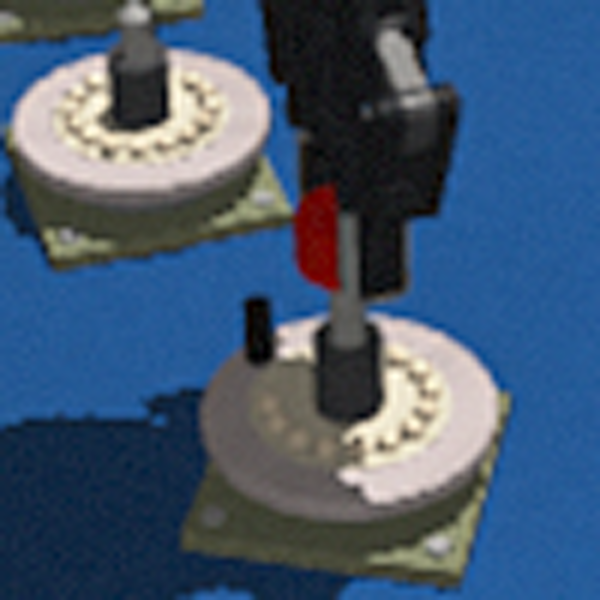

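Side and wrist views both show the bore centred on spindle 3. I'll lower it in slow steps and watch the force.

Call:
{"fn": "play_rows", "kwargs": {
  "deltas": [
    {"tx": 0.02,"ty": 0,"tz": 0,"wx": 0,"wy": 0,"wz": 0},
    {"tx": 0.04,"ty": 0,"tz": 0,"wx": 0,"wy": 0,"wz": 0},
    {"tx": 0.055,"ty": 0,"tz": 0,"wx": 0,"wy": 0,"wz": 0},
    {"tx": 0.065,"ty": 0,"tz": 0,"wx": 0,"wy": 0,"wz": 0},
    {"tx": 0.075,"ty": 0,"tz": 0,"wx": 0,"wy": 0,"wz": 0},
    {"tx": 0.08,"ty": 0,"tz": 0,"wx": 0,"wy": 0,"wz": 0}
  ]
}}

```text
time_s: 24.98
tcp_pos: [0.4979, -0.1836, 0.0545]
eef_rot: [[-0.0, 0.001, 1.0], [0.0, 1.0, -0.001], [-1.0, 0.0, -0.0]]
ft_force: [0.8, 0.1, 0.5]
finger_gap: 0.0355
```

Call:
{"fn": "play_rows", "kwargs": {
  "deltas": [
    {"tx": 0.01,"ty": 0,"tz": 0,"wx": 0,"wy": 0,"wz": 0},
    {"tx": 0.02,"ty": 0,"tz": 0,"wx": 0,"wy": 0,"wz": 0},
    {"tx": 0.03,"ty": 0,"tz": 0,"wx": 0,"wy": 0,"wz": 0},
    {"tx": 0.03,"ty": 0,"tz": 0,"wx": 0,"wy": 0,"wz": 0}
  ]
}}

```text
time_s: 25.48
tcp_pos: [0.4978, -0.1835, 0.0499]
eef_rot: [[-0.0, 0.001, 1.0], [0.0, 1.0, -0.001], [-1.0, 0.0, -0.0]]
ft_force: [0.1, 0.5, -1.2]
finger_gap: 0.0357
```

Call:
{"fn": "play_rows", "kwargs": {
  "deltas": [
    {"tx": 0.015,"ty": 0,"tz": 0,"wx": 0,"wy": 0,"wz": 0},
    {"tx": 0.03,"ty": 0,"tz": 0,"wx": 0,"wy": 0,"wz": 0},
    {"tx": 0.045,"ty": 0,"tz": 0,"wx": 0,"wy": 0,"wz": 0},
    {"tx": 0.06,"ty": 0,"tz": 0,"wx": 0,"wy": 0,"wz": 0},
    {"tx": 0.068,"ty": 0,"tz": 0,"wx": 0,"wy": 0,"wz": 0},
    {"tx": 0.068,"ty": 0,"tz": 0,"wx": 0,"wy": 0,"wz": 0}
  ]
}}

```text
time_s: 26.22
tcp_pos: [0.4978, -0.1836, 0.0398]
eef_rot: [[-0.0, 0.001, 1.0], [0.0, 1.0, -0.001], [-1.0, 0.0, -0.0]]
ft_force: [-0.3, 0.6, 0.3]
finger_gap: 0.0357
```

Call:
{"fn": "play_rows", "kwargs": {
  "deltas": [
    {"tx": 0.006,"ty": 0,"tz": 0,"wx": 0,"wy": 0,"wz": 0},
    {"tx": 0.013,"ty": 0,"tz": 0,"wx": 0,"wy": 0,"wz": 0},
    {"tx": 0.018,"ty": 0,"tz": 0,"wx": 0,"wy": 0,"wz": 0},
    {"tx": 0.018,"ty": 0,"tz": 0,"wx": 0,"wy": 0,"wz": 0}
  ]
}}

```text
time_s: 26.72
tcp_pos: [0.4979, -0.1836, 0.0372]
eef_rot: [[-0.0, 0.001, 1.0], [0.0, 1.0, -0.001], [-1.0, 0.0, -0.0]]
ft_force: [-0.4, -0.1, -1.3]
finger_gap: 0.0356
```

Run:
```python
from h import *
o=env.get_obs(); print(o['time_s'],o['tcp_pos'],o['ft_force'],o['finger_gap'])
w=env.snapshot('wrist');s=env.snapshot('side')
a=np.ascontiguousarray(w[:,:,::-1])
cv2.imwrite('pics/w21c.png',cv2.resize(cv2.convertScaleAbs(a[150:300,205:305],alpha=1.5),None,fx=4,fy=4,interpolation=cv2.INTER_CUBIC))
cv2.imwrite('pics/s21.png',cv2.resize(s[190:290,190:290,::-1],None,fx=6,fy=6,interpolation=cv2.INTER_CUBIC))
```

```text
26.725 [ 0.4979 -0.1836  0.0372] [-0.3716 -0.134  -1.3352] 0.035581509253938055
```

View pics/w21c.png

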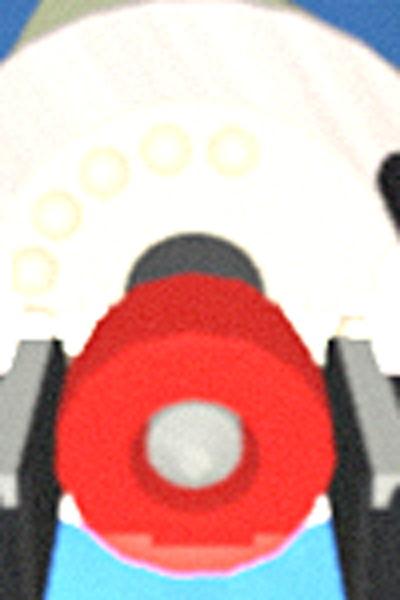

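View pics/s21.png

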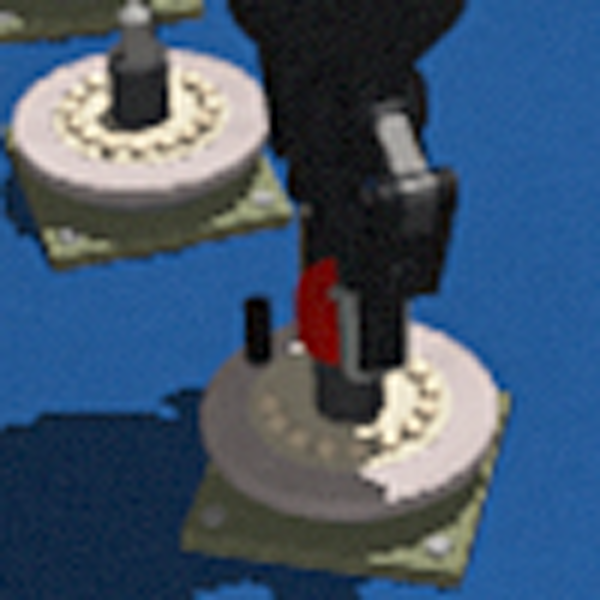

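Call:
{"fn": "play_rows", "kwargs": {
  "deltas": [
    {"tx": 0.004,"ty": 0,"tz": 0,"wx": 0,"wy": 0,"wz": 0},
    {"tx": 0.008,"ty": 0,"tz": 0,"wx": 0,"wy": 0,"wz": 0},
    {"tx": 0.008,"ty": 0,"tz": 0,"wx": 0,"wy": 0,"wz": 0}
  ]
}}

```text
time_s: 27.2
tcp_pos: [0.498, -0.1837, 0.0364]
eef_rot: [[0.0, 0.001, 1.0], [-0.0, 1.0, -0.001], [-1.0, -0.0, 0.0]]
ft_force: [-2.2, -0.5, 3.5]
finger_gap: 0.0352
```

The collar touched at the expected height, with about 3.5 N upward. I'll release it.

Call:
{"fn": "play_rows", "kwargs": {
  "deltas": [
    {"tx": 0,"ty": 0,"tz": 0,"wx": 0,"wy": 0,"wz": 0},
    {"tx": 0,"ty": 0,"tz": 0,"wx": 0,"wy": 0,"wz": 0},
    {"tx": 0,"ty": 0,"tz": 0,"wx": 0,"wy": 0,"wz": 0},
    {"tx": 0,"ty": 0,"tz": 0,"wx": 0,"wy": 0,"wz": 0},
    {"tx": 0,"ty": 0,"tz": 0,"wx": 0,"wy": 0,"wz": 0}
  ],
  "claw": 0.8
}}

```text
time_s: 27.82
tcp_pos: [0.4979, -0.1836, 0.036]
eef_rot: [[-0.0, 0.001, 1.0], [-0.0, 1.0, -0.001], [-1.0, -0.0, -0.0]]
ft_force: [-0.7, -0.8, 1.2]
finger_gap: 0.0685
```

Call:
{"fn": "play_rows", "kwargs": {
  "deltas": [
    {"tx": -0.04,"ty": 0,"tz": 0,"wx": 0,"wy": 0,"wz": 0},
    {"tx": -0.15,"ty": 0,"tz": 0,"wx": 0,"wy": 0,"wz": 0},
    {"tx": -0.35,"ty": 0,"tz": 0,"wx": 0,"wy": 0,"wz": 0},
    {"tx": -0.6,"ty": 0,"tz": 0,"wx": 0,"wy": 0,"wz": 0},
    {"tx": -0.8,"ty": 0.1,"tz": -0.1,"wx": 0,"wy": 0,"wz": 0},
    {"tx": -0.95,"ty": 0.3,"tz": -0.2,"wx": 0,"wy": 0,"wz": 0},
    {"tx": -1,"ty": 0.4,"tz": -0.3,"wx": 0,"wy": 0,"wz": 0},
    {"tx": -1,"ty": 0.4,"tz": -0.3,"wx": 0,"wy": 0,"wz": 0},
    {"tx": -1,"ty": 0.4,"tz": -0.3,"wx": 0,"wy": 0,"wz": 0}
  ]
}}

```text
time_s: 28.95
tcp_pos: [0.4535, -0.124, 0.1866]
eef_rot: [[0.001, 0.0, 1.0], [-0.001, 1.0, -0.0], [-1.0, -0.001, 0.001]]
ft_force: [-0.1, 0.1, -0.0]
finger_gap: 0.0684
```

Run:
```python
from h import *
o=env.get_obs(); print(o['time_s'],o['tcp_pos'],o['ft_force'],o['finger_gap'])
w=env.snapshot('wrist');s=env.snapshot('side')
cv2.imwrite('pics/w22.png',w[:,:,::-1])
cv2.imwrite('pics/s22.png',cv2.resize(s[140:320,160:380,::-1],None,fx=3.3,fy=3.3,interpolation=cv2.INTER_CUBIC))
c=env.calibration('side')
for z in (.060,.080,.082): print(z,(proj(c,[.4973,-.1835,z])[0]-[160,140])*3.3)
```

```text
28.95 [ 0.4535 -0.124   0.1866] [-0.073   0.078  -0.0358] 0.06842381375518036
0.06 [291.6045 348.7363]
0.08 [291.1226 321.8525]
0.082 [291.0738 319.1332]
```

View pics/w22.png

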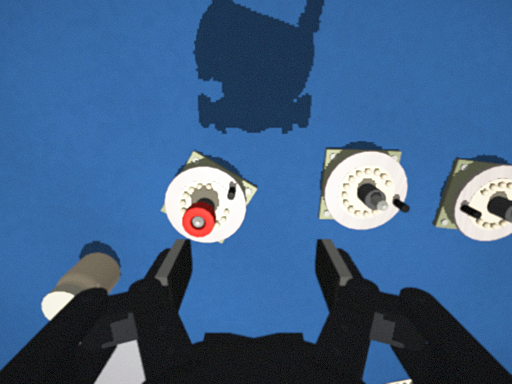

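View pics/s22.png

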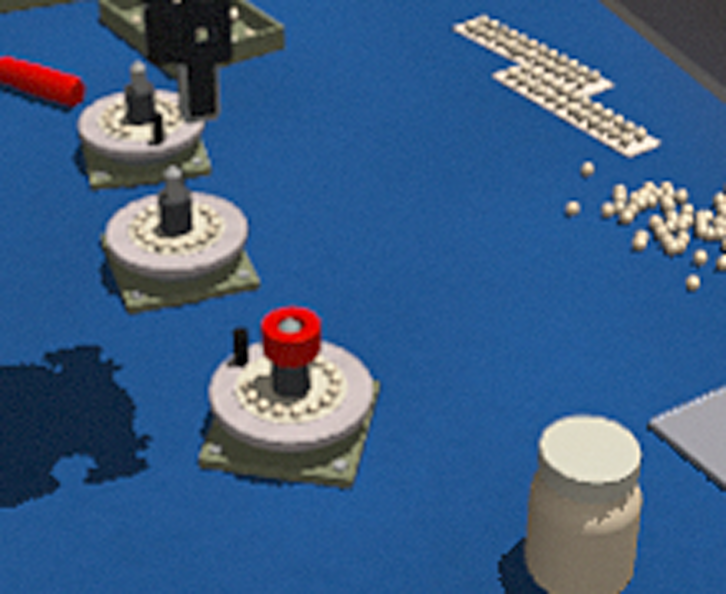

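The collar sits level on shoulder 3 with the spindle tip showing through its bore. The jar is where it was, and the gripper is clear of everything. I'll hand in.

Run:
```python
from h import *
print(env.hand_in())
```

```text
the job is handed in; nothing more can be done
None
```

The red collar is on turntable 3 (right, −y), fully down on its shoulder, and the job is handed in at about 29 s of the 70 s allowed.

**Trying the wheels:** I pushed each peg with the shut fingers at about 24–30 mm/s, about 45–55° round, which leaves it 30–35 mm from its start.

| Wheel | Force on the finger while pushing | Result |
|---|---|---|
| 1 | within sensor noise (under about 1 N) | free |
| 2 | within sensor noise (under about 1 N) | free |
| 3 | about 7–8.5 N sideways all the way, about 5 N at first touch | binds |

**Placing the collar:** I lowered the collar over spindle 3 and felt contact at 3.5 N, within 1 mm of the height expected for the shoulder. After release and retreat, the side and wrist views show it level on the shoulder with the spindle tip showing in its bore. The pegs were still displaced. I steered clear of the jar, tray and screwdriver; in the last views the jar stands where it was, but the tray and screwdriver were only partly in frame.

**Disagreements:**
- **Fingertips:** they proved to be about 23–28 mm behind the reported TCP, not 8 mm ahead as stated. The pictures, a lowering test that met no bench contact, and the bench touch when gripping the collar all agreed. I worked to the measured value.
- **Camera views:** the side and top views disagreed by 2–3 mm. I aligned the collar to the spindle using the wrist camera alone, so that its errors would largely cancel.

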